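# Build up the stepped trimming chuck on its arbor

## Task

Build the potter's stepped trimming chuck: thread the three loose plywood rings one after the other onto the arbor of the grey stand, the largest first, down onto the brass nut, then the medium one, then the small one on top. Push each ring gently but fully home against the drag of the arbor's springs, flat and without a gap, before fetching the next; never force it, and leave everything else on the table where it is.

Things in the scene. Friction and masses are not known exactly. Their poses are not given: they have to be found in the camera images.
- stand: Grey iron centring stand, screwed to the table: foot 120 mm across and 12 mm high, column, plate 80 mm across with its flat top 40 mm above the table; a plain round steel arbor stands upright on its middle. On the arbor, at or above the plate, is a brass ring nut, 44 mm across, 6 mm thick with the sprung steel washer on it. Origin at the centre of its underside, z up.
- seat (a point): Point on the arbor's axis at the plate's top. The lowest ring's seat, the washer on the nut, is screwed to a height not measured: 6 to 24 mm above this point; it gives 1 mm per 9 N, 2 mm at most. Rings do not slide down by themselves: the springs drag with up to 12 N, rising and falling; once home the force climbs steeply. Over 35 N, knocks included, damages the work: go slowly there, stop at about 15 N.
- arbor_tip (a point): Top end of the arbor, 68 mm above the plate. The arbor is 20 mm in diameter; its last 8 mm taper to 12 mm. On it are five rows of three small dark spring leaves, 10, 21, 32, 43 and 54 mm above the plate, each 11 mm long and standing 1.7 mm out of the arbor; they spring in when a ring is pushed over them and then hold it where it is.
- pin (a joint): Tell-tale pin, 4 mm across, 16.5 mm from the arbor's axis in the washer's top face: 0 = standing 3 mm out of it, 0.003 (m) = pressed flush by the lowest ring lying fully home; pushes back with under 1 N.
- ring_large: The large plywood chuck ring: outside diameter 66 mm, 12 mm thick, 21.5 mm bore, 60 g give or take a third, lying flat on the table at the start (any of the three places). Origin at its centre, mid-thickness; z is its axis; either face may be up.
- ring_medium: The medium plywood chuck ring: outside diameter 54 mm, 12 mm thick, 21.5 mm bore, 40 g give or take a third, lying flat on the table at the start (any of the three places). Origin at its centre, mid-thickness; z is its axis; either face may be up.
- ring_small: The small plywood chuck ring: outside diameter 42 mm, 12 mm thick, 21.5 mm bore, 25 g give or take a third, lying flat on the table at the start (any of the three places). Origin at its centre, mid-thickness; z is its axis; either face may be up.
- slip_jar: Bystander, not to be disturbed: closed jar, 68 mm across, 100 mm high. Origin at the middle of its underside.
- rib: Bystander, not to be disturbed: flat dark wooden rib, 85 x 45 x 8 mm. Origin at the middle of its underside.
- trimmer: Bystander, not to be disturbed: wooden-handled brush, 180 mm long, lying along its x axis. Origin at the middle of its underside.
- beaker: Bystander, not to be disturbed: terracotta beaker, 68 mm across, 70 mm high. Origin at the middle of its underside.
- lid_knob: Bystander, not to be disturbed: small terracotta lid knob, 34 mm across, 26 mm high. Origin at the middle of its underside.
- bowl: Bystander, not to be disturbed: white bowl, 104 mm across, 42 mm high. Origin at the middle of its underside.
- scraper: Bystander, not to be disturbed: slip spoon, 190 mm long, lying along its x axis. Origin at the middle of its underside.

How it is judged (in metres and radians):
On the way, in this order (a step that is already met when the one before it is completed fails the run):
1. the large ring is fully home on the arbor (horizontal distance between ring_large and seat below 0.0025 m and angle between the z axis of ring_large and the z axis of stand, either way round below 0.08 rad and value of joint pin above 0.0015 m and z of ring_large in the frame of seat below 0.0325 m), for 0.2 s.
2. the medium ring is fully home on the arbor (horizontal distance between ring_medium and seat below 0.0025 m and angle between the z axis of ring_medium and the z axis of stand, either way round below 0.08 rad and z of ring_medium in the frame of ring_large between 0.0095 and 0.0135 m), for 0.2 s.
3. the small ring is fully home on the arbor (horizontal distance between ring_small and seat below 0.0025 m and angle between the z axis of ring_small and the z axis of stand, either way round below 0.08 rad and z of ring_small in the frame of ring_medium between 0.0095 and 0.0135 m), for 0.2 s.
At the end, for the whole second after the job is handed in: All three rings are on the arbor and at rest: large on the nut (its tell-tale pin pressed in by more than 1.5 mm of its 3 mm), medium on the large, small on the medium, each flat (within 0.08 rad), centred within 2.5 mm and with no gap of more than 1.5 mm below it (all of step 1 and all of step 2 and all of step 3 and linear speed of each of ring_large, ring_medium, ring_small below 0.01 m/s); the robot touches nothing.
It fails at once if the rings are pressed onto the stand, or the fingers onto the stand, with more than 35 N (contact force between any of ring_large, ring_medium, ring_small, the fingers and stand above 35 N).
It fails at once if a bystander is moved by more than 20 mm (distance of any of slip_jar, rib, trimmer, beaker, lid_knob, bowl, scraper from where it was at the start of the episode above 0.02 m).
It also fails if it takes over 72 s, if anything falls off the work surface, if the arm or the gripper's body presses on something with over 40 N, if the wrist force passes 120 N, or if a joint passes its speed limit or range.

## Robot

A 6-joint arm with a two-finger parallel gripper is mounted at the origin on the work surface. World frame = base frame: x ahead of the robot, y to its left, z up, the work surface at z = 0. Lengths are in mm, angles in rad, forces in N, time in s.
With the tool pointing down it reaches from about 350 to 875 mm from the base axis. Payload 4.2 kg.
Tool frame: the origin (TCP) lies midway between the tips of the shut fingers; the grasp point (between the pads) lies 19 mm behind it; z points along the fingers, y is the line along which they close (so a half turn about z gives the same grasp; the last joint's range is limited). The gripper opens to 85 mm and grips with 20 to 120 N. Pads are 22 mm wide; open, the fingers measure 114 mm over their backs; the gripper's body (76 mm by 85 mm) begins 54 mm behind the grasp point. The pads swing forward as they close: fully open they stand 13 mm farther back than shut.
Start: joints at [1.546, 0.385, 0.008, 0, -1.194, -0.259], TCP at [174.971, 599.987, 231.312] pointing down, gripper open.
Joint ranges: [-3.14, 3.14], [-1.21, 2.06], [-1.07, 1.41], [-3.16, 2.05], [-2.99, -0.16], [-3.1, 3.1]. Speed limits (rad/s): [2.79, 2.79, 3.14, 3.14, 3.14, 3.14].

## Interface

Orientations are given as a unit quaternion [x, y, z, w].
In Python, from bench import arm gives the robot as it stands.
- The arm moves only by the tool send_rows, never from a script. Its argument "targets" is a list of rows, each an object of numbers: "gripper": the gripper command: -1 is fully open, 1 is shut, values between are in proportion; "x", "y", "z": the shift along the tool's x, y, z in cm; "ax", "ay", "az": the turn, a rotation vector about the tool's x, y, z in degrees. A call has 1 to 5 rows; each row shifts and turns the commanded pose from where the row before left it, along the tool's axes as they then stand; what a row does not reach is not made up. A row lasts 1/12 s, in which the tool goes at most 41.7 mm and 7.16 degrees, less where a joint would pass 70% of its speed; a pose out of reach is approached as far as the arm can. A call is refused whole if a number of a shift passes 4.17 or a number of a turn 7.16, either way. A call with a gripper value outside its range is refused whole. The fingers move at their own pace and stop on an object; the grip force is fixed at half the most. Time passes only in rows, so rows that do not move let the fingers close. It gives the time, the measured TCP pose, the force, the opening and the grip force at its end, in the units of the state.
- arm.read_state(): the state, without advancing time (a new reading comes with each control period).
- arm.get_image(name): name is "side" or "top" or "wrist"; returns (picture, depth): 384x512x3 uint8, red, green, blue; 384x512 float32, mm along the optical axis (not along the pixel's ray), 0 where there is no reading.
- arm.camera_model(name): a dict with "fx", "fy", "cx", "cy" (pixels), "cam_to_world" (4x4, takes a point from camera to world coordinates). Camera axes: x right, y down, z forward; pixel columns grow to the right and rows downward; lengths in mm; the calibration is good to about 2 mm. A picture is of the moment at which its call begins: read the wrist's pose just before it. camera_model takes no time and is no camera call; for the wrist camera it gives the pose at the moment of the call.
- arm.job_done(): hands the job in; it is judged then, once.
Trained networks look in the newest picture that a camera, given by its name, has taken for a name from the list of things; names that differ only in an ending like _2 or _b are one class to them, and where a whole thing is asked for, a point or a joint stands for the part that bears it (a point fixed in the world has none). Each returns a list of dicts, best first, with "score" (0 to 1); they miss things now and then, are a little off and sometimes report something else, mostly with a low value. They report only what shows in the picture. A call takes as long as a camera call.
- arm.boxes_of(camera, thing): "rect" ([left, top, width, height] in pixels, round what is visible of it).
The state is a dict: "clock": time; "joints": joint angles; "joint_vel": joint speeds; "joint_efforts": joint torques, N m; "position": TCP position; "ee_rot": TCP orientation; "contact_force": force on the tool from outside, world axes, zero at the start; "wrist_torque": the same for the moment, N m; "gripper_width": finger opening in mm; "grasp_force": force on a finger pad.
Only numpy, scipy, OpenCV 4.12 (cv2) and the standard library are available. Lean on these libraries where they do the work, as an engineer would, in place of code of your own. Each camera call takes 0.05 s, during which the arm holds its last target. There are 200 camera calls.

## Working session

There is one attempt and no reset: what is moved stays moved. The work goes in short steps, Python scripts to look and compute and a tool call to move; the robot and the scene stay as the last step left them, time stands still between calls to the robot, and variables do not carry over. Pictures are saved under pics/ and viewed, at most 10 in all, crops included, and the job is handed in when it is done.

Besides the shell and the picture viewer there is one more tool, called after ">>>" by a JSON object that holds its "method" and its "body". send_rows: Moves the arm, as the interface text tells. Its arguments: {"type":"object","properties":{"targets":{"type":"array"}},"required":["targets"]}

```bash
ls; mkdir -p pics; python3 - <<'E'
from bench import arm
import cv2,numpy as np
s=arm.read_state();print(s)
ims=[]
for c in ("top","side"):
    p,d=arm.get_image(c); np.savez(f"pics/{c}0.npz",p=p,d=d); ims.append(p)
    m=arm.camera_model(c);print(c,m['fx'],m['fy'],m['cx'],m['cy'],np.round(m['cam_to_world'],3).tolist())
    for t in ["stand","arbor_tip","ring_large","ring_medium","ring_small","slip_jar","rib","trimmer","beaker","lid_knob","bowl","scraper"]:
        print(t,[(round(b['score'],2),np.round(b['rect']).tolist()) for b in arm.boxes_of(c,t)[:3]])
    cv2.imwrite(f"pics/{c}0.png",cv2.resize(p[:,:,::-1],(768,576)))
print(arm.read_state()['clock'])
E
```

```text
pics
{'clock': 0.0, 'joints': array([ 1.54559721e+00,  3.85533425e-01,  6.57642981e-03, -5.17875591e-04,
       -1.19400145e+00, -2.58604908e-01]), 'joint_vel': array([-0.00122458, -0.00051173, -0.00065824,  0.00049969,  0.00039744,
       -0.00183815]), 'joint_efforts': array([-4.81781590e-04, -3.92284262e+01,  1.88403994e+01,  4.18609992e+00,
       -4.56395719e-03,  3.55953581e-06]), 'position': array([174.815317  , 599.41762625, 230.21342485]), 'ee_rot': array([ 9.89934670e-01, -1.41520749e-01, -1.13156079e-04,  1.10173021e-03]), 'contact_force': array([-1.09610517,  0.99408564,  0.22368135]), 'wrist_torque': array([0.00520583, 0.01306061, 0.00589052]), 'grasp_force': 0.0, 'gripper_width': 85.1020916098047}
top 403.02259790519093 403.02259790519093 254.05559101684347 189.75347795111765 [[0.03, -0.997, 0.076, 468.872], [-1.0, -0.03, 0.004, -0.918], [-0.002, -0.076, -0.997, 1118.996], [0.0, 0.0, 0.0, 1.0]]
stand [(0.85, [178.0, 185.0, 44.0, 42.0]), (0.61, [85.0, 237.0, 65.0, 26.0]), (0.57, [116.0, 106.0, 35.0, 37.0])]
arbor_tip [(0.88, [183.0, 188.0, 39.0, 42.0]), (0.69, [364.0, 21
[... 663 characters left out ...]
 -0.713, -0.702, 900.053], [0.0, 0.0, 0.0, 1.0]]
stand [(0.73, [233.0, 233.0, 47.0, 47.0])]
arbor_tip [(0.97, [234.0, 234.0, 44.0, 47.0])]
ring_large [(0.82, [232.0, 162.0, 22.0, 15.0]), (0.23, [226.0, 210.0, 13.0, 14.0])]
ring_medium [(0.64, [296.0, 146.0, 19.0, 8.0])]
ring_small [(0.52, [262.0, 195.0, 9.0, 14.0]), (0.48, [234.0, 238.0, 47.0, 43.0]), (0.4, [127.0, 277.0, 43.0, 38.0])]
slip_jar [(0.56, [238.0, 108.0, 17.0, 35.0])]
rib [(0.47, [266.0, 126.0, 22.0, 13.0])]
trimmer [(0.76, [310.0, 176.0, 59.0, 27.0])]
beaker [(0.6, [186.0, 178.0, 22.0, 28.0])]
lid_knob [(0.58, [228.0, 211.0, 12.0, 12.0])]
bowl [(0.83, [125.0, 277.0, 45.0, 38.0])]
scraper [(0.66, [262.0, 315.0, 47.0, 68.0])]
1.3
```

View both.

View pics/top0.png

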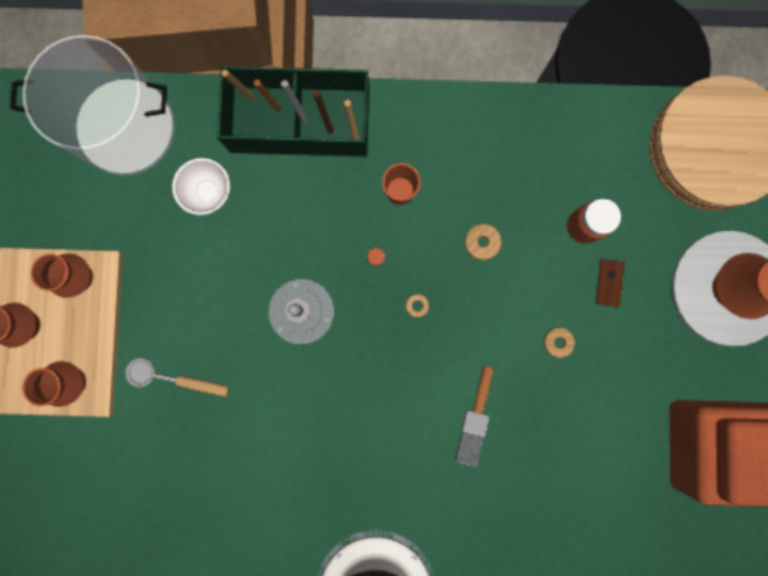

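View pics/side0.png

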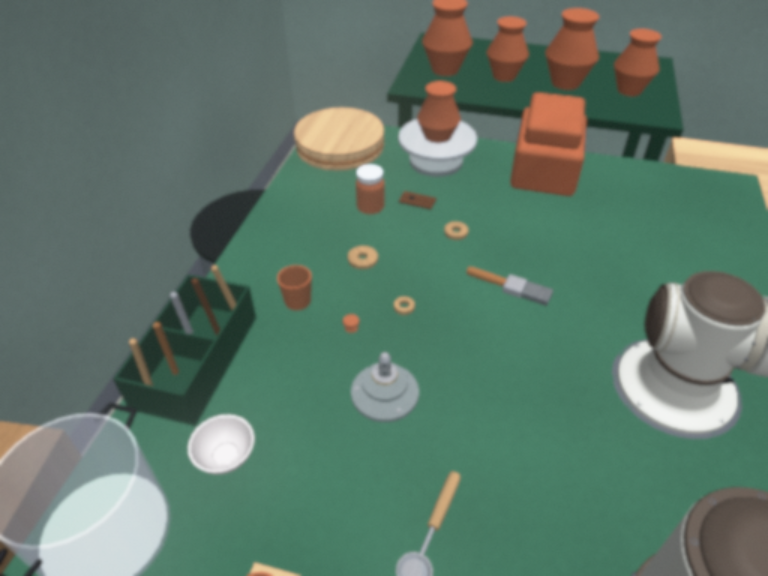

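Top view (768 scale): large ring (484,242), small (417,306), medium (560,343), stand with arbor (297,310). The side view agrees: large (363,257), medium (456,229), small (404,304), arbor tip (385,357).

```bash
cat > h.py <<'E'
import numpy as np,cv2
from bench import arm
def ray(m,u,v):
    T=np.array(m['cam_to_world']); d=T[:3,:3]@[(u-m['cx'])/m['fx'],(v-m['cy'])/m['fy'],1.]
    return T[:3,3],d
def onz(m,u,v,z):
    o,d=ray(m,u,v); return o+d*(z-o[2])/d[2]
def cloud(m,d):
    v,u=np.mgrid[:d.shape[0],:d.shape[1]]
    c=np.stack([(u-m['cx'])/m['fx']*d,(v-m['cy'])/m['fy']*d,d],-1); T=np.array(m['cam_to_world'])
    return c@T[:3,:3].T+T[:3,3]
def tri(rs):
    A=0;b=0
    for o,d in rs:
        d=d/np.linalg.norm(d);P=np.eye(3)-np.outer(d,d);A=A+P;b=b+P@o
    p=np.linalg.solve(A,b); return p,[np.linalg.norm((np.eye(3)-np.outer(d,d)/(d@d))@(p-o)) for o,d in rs]
def wood(p,u,v,r):
    hsv=cv2.cvtColor(p,cv2.COLOR_RGB2HSV); k=(hsv[...,0]<25)&(hsv[...,1]>50)&(hsv[...,2]>110)
    w=np.zeros(k.shape,bool);w[int(v-r):int(v+r)+1,int(u-r):int(u+r)+1]=1
    n,l,s,c=cv2.connectedComponentsWithStats((k&w).astype(np.uint8)); i=1+np.argmax(s[1:,4])
    cn=max(cv2.findContours((l==i).astype(np.uint8),0,1)[0],key=len)
    return cv2.fitEllipse(cn),s[i].tolist(),l==i
E
python3 - <<'E'
from h import *
R={'large':((484,242),(363,257)),'medium':((560,343),(456,229)),'small':((417,306),(404,304))}
D={c:np.load(f'pics/{c}0.npz') for c in('top','side')}; M={c:arm.camera_model(c) for c in D}
for n,(a,b) in R.items():
    rs=[]
    for c,q in(('top',a),('side',b)):
        e,s,k=wood(D[c]['p'],q[0]/1.5,q[1]/1.5,16); rs.append(ray(M[c],*e[0]))
        P=cloud(M[c],D[c]['d'])[k]
        print(n,c,np.round(e[0],1),np.round(e[1],1),s[2:],'onz12',onz(M[c],*e[0],12).round(1),'cloud',np.median(P,0).round(1), (P.max(0)-P.min(0)).round())
    p,r=tri(rs);print('  tri',p.round(1),np.round(r,1))
for c in D:
    P=cloud(M[c],D[c]['d']); X=P.reshape(-1,3)
    x0=np.array([435,135]) if 0 else None
    u,v=(301/1.5,311/1.5) if c=='top' else (385/1.5,390/1.5)
    w=P[int(v)-30:int(v)+31,int(u)-26:int(u)+27].reshape(-1,3); 
    for lo,hi in((8,16),(34,46),(48,75),(95,125)):
        q=w[(w[:,2]>lo)&(w[:,2]<hi)]
        if len(q): print(c,(lo,hi),len(q),q.mean(0).round(1),((q.max(0)+q.min(0))/2).round(1),(q.max(0)-q.min(0)).round())
E
```

```text
large top [321.6 160.8] [22.6 23.2] [24, 23, 401] onz12 [ 638.8 -180.6   12. ] cloud [ 639.  -181.3   11.3] [ 201.  211. 1123.]
large side [241.4 170.9] [14.1 18.9] [20, 15, 223] onz12 [ 636.9 -174.1   12. ] cloud [ 636.5 -174.5   11.5] [63. 67. 17.]
  tri [ 639.6 -181.8    4.7] [0.2 0.2]
medium top [372.7 228. ] [18.7 19.1] [20, 19, 262] onz12 [ 457.9 -323.2   12. ] cloud [ 458.3 -324.1   10.9] [  50.  349. 1124.]
medium side [303.8 153. ] [10.4 14.7] [15, 11, 133] onz12 [ 456.2 -316.2   12. ] cloud [ 456.7 -316.5   11.4] [51. 56. 18.]
  tri [ 457.5 -325.5    4.3] [0.3 0.3]
small top [277.9 203.5] [14.2 14.7] [15, 16, 141] onz12 [517.1 -62.5  12. ] cloud [517.9 -62.3  10.6] [  69.   82. 1122.]
small side [269. 203.] [10.6 12.5] [13, 11, 105] onz12 [515.5 -56.3  12. ] cloud [515.9 -57.1  11.6] [39. 41. 16.]
  tri [517.2 -62.9   4.9] [0.2 0.2]
top (8, 16) 684 [500.7 144.2  11.3] [501.3 148.7  12. ] [116. 117.   8.]
top (34, 46) 473 [500.8 147.3  38.9] [501.6 148.7  39.6] [78. 78. 11.]
top (48, 75) 158 [500.3 147.5  60.5] [502.1 149.8  64.1] [42. 43. 21.]
top (95, 125) 50 [501.2 148.  103.9] [501.9 147.9 102.2] [18. 17. 14.]
side (8, 16) 624 [493.8 173.6  12.3] [500.4 155.8  12. ] [120. 115.   8.]
side (34, 46) 432 [497.6 163.4  40. ] [500.3 153.8  39.4] [78. 78. 10.]
side (48, 75) 156 [498.3 158.9  62.4] [500.4 154.   64.7] [43. 43. 18.]
side (95, 125) 52 [499.2 156.6 103.6] [500.4 154.3 103.1] [19. 19. 16.]
```

```bash
python3 - <<'E'
from h import *
from scipy.spatial.transform import Rotation as Ro
s=arm.read_state();m=arm.camera_model('wrist');R=Ro.from_quat(s['ee_rot']).as_matrix()
T=np.array(m['cam_to_world']);print(m['fx'],m['cx'],m['cy']);print((R.T@T[:3,:3]).round(3),(R.T@(T[:3,3]-s['position'])).round(1));print(R.round(3))
E
```

```text
315.7536790482516 251.5452029909452 192.55667586036887
[[ 0.001 -0.964 -0.266]
 [ 1.     0.001  0.   ]
 [ 0.    -0.266  0.964]] [  66.7   -0.9 -142. ]
[[ 0.96 -0.28  0.  ]
 [-0.28 -0.96  0.  ]
 [ 0.   -0.   -1.  ]]
```

>>> {"method": "send_rows", "body": {"targets": [{"az": -5.45, "gripper": -1}, {"az": -5.45, "gripper": -1}, {"az": -5.4, "gripper": -1}]}}

```text
$.targets[0]: bad value
```

>>> {"method": "send_rows", "body": {"targets": [{"x": 2.3, "y": 3.2, "gripper": -1}, {"x": 2.3, "y": 3.2, "gripper": -1}, {"x": 2.3, "y": 3.2, "gripper": -1}, {"x": 2.3, "y": 3.2, "gripper": -1}, {"x": 2.3, "y": 3.2, "gripper": -1}]}}

```text
$.targets[0]: bad value
```

>>> {"method": "send_rows", "body": {"targets": [{"x": 2.3, "y": 3.2, "gripper": -1}, {"x": 2.3, "y": 3.2, "gripper": -1}, {"x": 2.3, "y": 3.2, "gripper": -1}, {"x": 2.3, "y": 3.2, "gripper": -1}, {"x": 2.3, "y": 3.2, "gripper": -1}]}}

```text
$.targets[0]: bad value
```

>>> {"method": "send_rows", "body": {"targets": [{"x": 0, "y": 0, "z": 0, "ax": 0, "ay": 0, "az": -5.45, "gripper": -1}, {"x": 0, "y": 0, "z": 0, "ax": 0, "ay": 0, "az": -5.45, "gripper": -1}, {"x": 0, "y": 0, "z": 0, "ax": 0, "ay": 0, "az": -5.4, "gripper": -1}]}}

```text
clock: 1.55
position: [175.0, 600.0, 231.3]
ee_rot: [1.0, 0.003, 0.0, 0.0]
contact_force: [-0.5, -0.2, -0.0]
gripper_width: 85.6
grasp_force: 0.0
```

>>> {"method": "send_rows", "body": {"targets": [{"x": 2.3, "y": 3.2, "z": 0, "ax": 0, "ay": 0, "az": 0, "gripper": -1}, {"x": 2.3, "y": 3.2, "z": 0, "ax": 0, "ay": 0, "az": 0, "gripper": -1}, {"x": 2.3, "y": 3.2, "z": 0, "ax": 0, "ay": 0, "az": 0, "gripper": -1}, {"x": 2.3, "y": 3.2, "z": 0, "ax": 0, "ay": 0, "az": 0, "gripper": -1}, {"x": 2.3, "y": 3.2, "z": 0, "ax": 0, "ay": 0, "az": 0, "gripper": -1}]}}

```text
clock: 1.97
position: [290.8, 438.5, 231.5]
ee_rot: [1.0, 0.001, 0.0, -0.0]
contact_force: [0.8, 0.8, -0.1]
gripper_width: 85.3
grasp_force: 0.0
```

>>> {"method": "send_rows", "body": {"targets": [{"x": 2.3, "y": 3.2, "z": 0, "ax": 0, "ay": 0, "az": 0, "gripper": -1}, {"x": 2.3, "y": 3.2, "z": 0, "ax": 0, "ay": 0, "az": 0, "gripper": -1}, {"x": 2.3, "y": 3.2, "z": 0, "ax": 0, "ay": 0, "az": 0, "gripper": -1}, {"x": 2.3, "y": 3.2, "z": 0, "ax": 0, "ay": 0, "az": 0, "gripper": -1}, {"x": 2.3, "y": 3.2, "z": 0, "ax": 0, "ay": 0, "az": 0, "gripper": -1}]}}

```text
clock: 2.38
position: [406.0, 278.5, 231.7]
ee_rot: [1.0, 0.001, 0.0, -0.0]
contact_force: [1.2, 0.3, 0.5]
gripper_width: 85.9
grasp_force: 0.0
```

>>> {"method": "send_rows", "body": {"targets": [{"x": 2.3, "y": 3.2, "z": 0, "ax": 0, "ay": 0, "az": 0, "gripper": -1}, {"x": 2.3, "y": 3.2, "z": 0, "ax": 0, "ay": 0, "az": 0, "gripper": -1}, {"x": 2.3, "y": 3.2, "z": 0, "ax": 0, "ay": 0, "az": 0, "gripper": -1}, {"x": 2.3, "y": 3.2, "z": 0, "ax": 0, "ay": 0, "az": 0, "gripper": -1}]}}

```text
clock: 2.72
position: [498.1, 150.5, 231.7]
ee_rot: [1.0, 0.0, 0.0, -0.0]
contact_force: [0.7, 0.8, -0.2]
gripper_width: 85.3
grasp_force: 0.0
```

```bash
python3 - <<'E'
from h import *
s=arm.read_state();print(s['clock'],s['position'].round(1),s['joints'].round(2),s['contact_force'].round(1))
m=arm.camera_model('wrist');p,d=arm.get_image('wrist');np.savez('pics/w1.npz',p=p,d=d,T=m['cam_to_world'])
cv2.imwrite('pics/w1.png',p[:,:,::-1])
s=arm.read_state();print(s['clock'],s['position'].round(1))
E
```

```text
2.7167 [498.1 150.5 231.7] [ 0.61  0.21 -0.25  0.   -1.12  0.97] [ 0.7  0.8 -0.2]
2.7667 [501.  146.1 231.5]
```

View pics/w1.png

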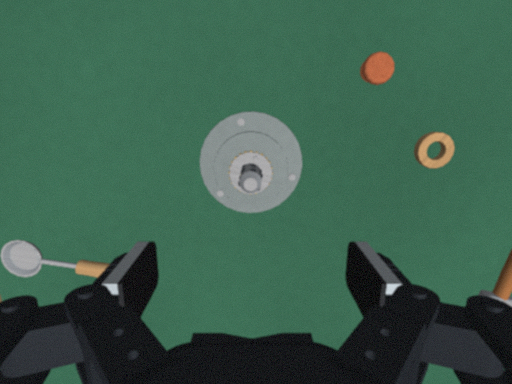

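Wrist view: arbor tip at (250,184), brass nut around it, small ring at (436,150), knob at (379,68), fingertips at rows 245–290. The arm was still settling, so I'll take it again at rest and from a second place.

```bash
cat >> h.py <<'E'
def snap(n):
    s=arm.read_state();m=arm.camera_model('wrist');p,d=arm.get_image('wrist')
    np.savez(f'pics/{n}.npz',p=p,d=d,T=m['cam_to_world'],pos=s['position'])
    cv2.imwrite(f'pics/{n}.png',p[:,:,::-1]);print(n,s['clock'],s['position'].round(1),s['contact_force'].round(1),round(s['gripper_width'],1));return s,m,p,d
E
python3 - <<'E'
from h import *
snap('w2')
E
```

```text
w2 2.7667 [501.  146.1 231.5] [ 3.7 -1.4  1.6] 85.4
```

>>> {"method": "send_rows", "body": {"targets": [{"x": 1.7, "y": 3.3, "z": 0, "ax": 0, "ay": 0, "az": 0, "gripper": -1}, {"x": 1.7, "y": 3.3, "z": 0, "ax": 0, "ay": 0, "az": 0, "gripper": -1}, {"x": 1.7, "y": 3.3, "z": 0, "ax": 0, "ay": 0, "az": 0, "gripper": -1}, {"x": 0, "y": 0, "z": 0, "ax": 0, "ay": 0, "az": 0, "gripper": -1}, {"x": 0, "y": 0, "z": 0, "ax": 0, "ay": 0, "az": 0, "gripper": -1}]}}

```text
clock: 3.23
position: [548.7, 52.1, 231.0]
ee_rot: [1.0, -0.001, -0.0, 0.0]
contact_force: [-0.7, 0.1, 0.0]
gripper_width: 85.5
grasp_force: 0.0
```

```bash
python3 - <<'E'
from h import *
snap('w3')
E
```

```text
w3 3.2333 [548.7  52.1 231. ] [-0.7  0.1  0. ] 85.5
```

>>> {"method": "send_rows", "body": {"targets": [{"x": 1.0, "y": 3.6, "z": 0, "ax": 0, "ay": 0, "az": 0, "gripper": -1}, {"x": 1.0, "y": 3.6, "z": 0, "ax": 0, "ay": 0, "az": 0, "gripper": -1}, {"x": 1.0, "y": 3.6, "z": 0, "ax": 0, "ay": 0, "az": 0, "gripper": -1}, {"x": 0, "y": 3.6, "z": 0, "ax": 0, "ay": 0, "az": 0, "gripper": -1}, {"x": 0, "y": 3.6, "z": 0, "ax": 0, "ay": 0, "az": 0, "gripper": -1}]}}

```text
clock: 3.7
position: [578.7, -126.4, 231.4]
ee_rot: [1.0, 0.002, 0.0, -0.0]
contact_force: [0.5, -0.1, -0.7]
gripper_width: 85.5
grasp_force: 0.0
```

>>> {"method": "send_rows", "body": {"targets": [{"x": 0, "y": 0, "z": 0, "ax": 0, "ay": 0, "az": 0, "gripper": -1}, {"x": 0, "y": 0, "z": 0, "ax": 0, "ay": 0, "az": 0, "gripper": -1}]}}

```text
clock: 3.87
position: [578.2, -126.9, 231.2]
ee_rot: [1.0, -0.0, -0.0, -0.0]
contact_force: [0.3, -0.6, -0.4]
gripper_width: 85.5
grasp_force: 0.0
```

```bash
python3 - <<'E'
from h import *
snap('w4')
M={k:arm.camera_model('wrist')[k] for k in('fx','fy','cx','cy')}
for n in('w2','w3','w4'):
    f=np.load(f'pics/{n}.npz');m=dict(M,cam_to_world=f['T']);P=cloud(m,f['d']);P[f['d']==0]=np.nan
    near=np.hypot(P[...,0]-501,P[...,1]-148)<70
    for lo,hi in((9,15),(36,44),(50,80),(100,125)):
        q=P[near&(P[...,2]>lo)&(P[...,2]<hi)]
        if len(q)>8: print(n,(lo,hi),len(q),q.mean(0).round(1),((q.max(0)+q.min(0))/2).round(1),(q.max(0)-q.min(0)).round(1),'zmed',np.median(q[:,2]).round(1))
    # wooden rings
    hsv=cv2.cvtColor(f['p'],cv2.COLOR_RGB2HSV); k=((hsv[...,0]<25)&(hsv[...,0]>8)&(hsv[...,1]>50)&(hsv[...,2]>110)).astype(np.uint8)
    c,l,s,_=cv2.connectedComponentsWithStats(k)
    for i in range(1,c):
        if s[i,4]>300:
            e=cv2.fitEllipse(max(cv2.findContours((l==i).astype(np.uint8),0,1)[0],key=len))
            print(' ',n,np.round(e[0],1),np.round(e[1],1),s[i].tolist(),'onz12',onz(m,*e[0],12).round(1),'depthz',np.nanmedian(P[l==i],0).round(1))
E
```

```text
w4 3.8667 [ 578.2 -126.9  231.2] [ 0.3 -0.6 -0.4] 85.5
w2 (9, 15) 3618 [508.9 152.4  11.2] [499.8 152.6  11.9] [118.5 118.5   5.8] zmed 11.1
w2 (36, 44) 2733 [503.2 152.7  39.3] [499.9 153.2  39.1] [79.1 79.1  5.6] zmed 39.3
w2 (50, 80) 972 [504.5 152.4  61.3] [499.6 153.   67.2] [44.5 44.1 25.2] zmed 60.7
w2 (100, 125) 347 [500.7 152.8 104.9] [499.9 153.2 104.8] [18.2 18.7  9.5] zmed 105.9
  w2 [373.6  69.7] [28.5 32.2] [359, 54, 30, 33, 679] onz12 [604.8  15.3  12. ] depthz [603.4  19.8  23.7]
  w2 [430.8 151.3] [33. 38.] [413, 134, 37, 36, 782] onz12 [516.8 -59.   12. ] depthz [517.  -59.8  11.1]
  w2 [504.1 284.3] [12.  43.7] [494, 259, 18, 43, 391] onz12 [ 344.3 -179.1   12. ] depthz [ 347.3 -175.1   16.9]
  w2 [ 87.3 271.6] [14.  34.3] [72, 264, 33, 17, 376] onz12 [364.9 356.4  12. ] depthz [368.1 355.   16.9]
w3 (9, 15) 3170 [515.  142.2  11.4] [499.8 152.5  12. ] [119.  118.1   6. ] zmed 11.2
w3 (36, 44) 2342 [506.9 147.5  39.3] [499.4 153.   38.9] [79.7 79.8  5.8] zmed 39.3
w3 (50, 80) 993 [504.6 148.6  62.2] [499.7 152.7  66.6] [44.4 45.  26.8] zmed 60.9
w3 (100, 125) 274 [
[... 726 characters left out ...]
 ] depthz [728.  -16.1   5.1]
  w4 [510.8  73.4] [43.8 66.3] [486, 37, 26, 73, 644] onz12 [ 678.6 -404.3   12. ] depthz [ 671.  -342.7   74.3]
  w4 [299.3 111.4] [57.4 60.2] [270, 82, 59, 60, 2511] onz12 [ 638.9 -178.7   12. ] depthz [ 639.3 -179.    11.3]
  w4 [122.9 143.9] [28.1 31.6] [107, 130, 33, 29, 666] onz12 [602.9  20.6  12. ] depthz [604.3  16.3  23.5]
  w4 [197.9 215. ] [31.8 33.8] [181, 199, 35, 33, 684] onz12 [517.3 -61.   12. ] depthz [517.1 -60.4  11.1]
  w4 [408.4 257.7] [34.9 39.1] [387, 240, 41, 39, 899] onz12 [ 460.7 -323.3   12. ] depthz [ 463.9 -326.3   11.2]
  w4 [297.3 313.8] [13.6 48.1] [286, 295, 23, 38, 507] onz12 [ 378.6 -186.7   12. ] depthz [ 382.9 -185.8   17.8]
```

Stand axis (499.8,153.0), washer top about z = 61, large ring (639,−178.5), medium (461,−324), small (517,−60). Heights fit the text.

>>> {"method": "send_rows", "body": {"targets": [{"x": 2.0, "y": 1.7, "z": 3.0, "ax": 0, "ay": 0, "az": 0, "gripper": -1}, {"x": 2.0, "y": 1.7, "z": 3.0, "ax": 0, "ay": 0, "az": 0, "gripper": -1}, {"x": 2.1, "y": 1.75, "z": 3.0, "ax": 0, "ay": 0, "az": 0, "gripper": -1}, {"x": 0, "y": 0, "z": 3.5, "ax": 0, "ay": 0, "az": 0, "gripper": -1}, {"x": 0, "y": 0, "z": 3.5, "ax": 0, "ay": 0, "az": 0, "gripper": -1}]}}

```text
clock: 4.33
position: [641.0, -176.5, 70.0]
ee_rot: [1.0, 0.001, 0.001, -0.0]
contact_force: [0.5, 0.6, -0.7]
gripper_width: 85.8
grasp_force: 0.0
```

>>> {"method": "send_rows", "body": {"targets": [{"x": 0, "y": 0, "z": 0, "ax": 0, "ay": 0, "az": 0, "gripper": -1}, {"x": 0, "y": 0, "z": 0, "ax": 0, "ay": 0, "az": 0, "gripper": -1}]}}

```text
clock: 4.5
position: [638.8, -176.3, 69.9]
ee_rot: [1.0, 0.002, -0.002, 0.0]
contact_force: [0.4, -0.4, 1.1]
gripper_width: 85.3
grasp_force: 0.0
```

```bash
cat >> h.py <<'E'
def ringpix(p,mn=1000):
    hsv=cv2.cvtColor(p,cv2.COLOR_RGB2HSV); k=((hsv[...,0]<25)&(hsv[...,0]>8)&(hsv[...,1]>50)&(hsv[...,2]>110)).astype(np.uint8)
    c,l,s,_=cv2.connectedComponentsWithStats(k); out=[]
    for i in range(1,c):
        if s[i,4]>mn:
            out.append((cv2.fitEllipse(cv2.convexHull(max(cv2.findContours((l==i).astype(np.uint8),0,1)[0],key=len))),s[i].tolist(),l==i))
    return out
E
python3 - <<'E'
from h import *
s,m,p,d=snap('w5')
P=cloud(m,d)
for e,b,k in ringpix(p): print(np.round(e[0],1),np.round(e[1],1),b,onz(m,*e[0],12).round(1),np.median(P[k],0).round(1))
E
```

```text
w5 4.5 [ 638.8 -176.3   69.9] [ 0.4 -0.4  1.1] 85.3
[257.2 207.4] [92.5 97. ] [209, 162, 97, 92, 6310] [ 640.2 -179.1   12. ] [ 640.5 -179.1   11.3]
```

View pics/w5.png

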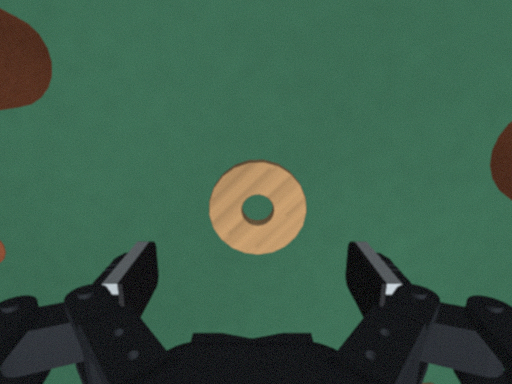

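Large ring centred at (257,207) between the open fingers; nothing near them. Going down and gripping.

>>> {"method": "send_rows", "body": {"targets": [{"x": 0.1, "y": 0.05, "z": 2.4, "ax": 0, "ay": 0, "az": 0, "gripper": -1}, {"x": 0, "y": 0, "z": 2.2, "ax": 0, "ay": 0, "az": 0, "gripper": -1}, {"x": 0, "y": 0, "z": 1.7, "ax": 0, "ay": 0, "az": 0, "gripper": -1}, {"x": 0, "y": 0, "z": 1.0, "ax": 0, "ay": 0, "az": 0, "gripper": -1}, {"x": 0, "y": 0, "z": 0, "ax": 0, "ay": 0, "az": 0, "gripper": -0.6}]}}

```text
clock: 4.97
position: [640.9, -177.9, -1.0]
ee_rot: [1.0, 0.001, 0.0, 0.0]
contact_force: [-0.7, 0.0, 0.7]
gripper_width: 75.2
grasp_force: 0.0
```

>>> {"method": "send_rows", "body": {"targets": [{"x": 0, "y": 0, "z": 0, "ax": 0, "ay": 0, "az": 0, "gripper": -0.2}, {"x": 0, "y": 0, "z": 0, "ax": 0, "ay": 0, "az": 0, "gripper": 1}, {"x": 0, "y": 0, "z": 0, "ax": 0, "ay": 0, "az": 0, "gripper": 1}]}}

```text
clock: 5.22
position: [642.6, -178.6, 1.4]
ee_rot: [1.0, 0.001, 0.003, 0.0]
contact_force: [-0.4, 1.2, 3.9]
gripper_width: 62.7
grasp_force: 65.9
```

>>> {"method": "send_rows", "body": {"targets": [{"x": 0, "y": 0, "z": 0, "ax": 0, "ay": 0, "az": 0, "gripper": 1}, {"x": 0, "y": 0, "z": 0, "ax": 0, "ay": 0, "az": 0, "gripper": 1}]}}

```text
clock: 5.38
position: [642.6, -178.6, 1.3]
ee_rot: [1.0, 0.001, 0.003, 0.0]
contact_force: [-0.0, 2.1, 6.6]
gripper_width: 62.7
grasp_force: 66.1
```

>>> {"method": "send_rows", "body": {"targets": [{"x": 0, "y": 0, "z": -1.0, "ax": 0, "ay": 0, "az": 0, "gripper": 1}, {"x": 0, "y": 0, "z": -3.0, "ax": 0, "ay": 0, "az": 0, "gripper": 1}, {"x": 0, "y": 0, "z": -3.0, "ax": 0, "ay": 0, "az": 0, "gripper": 1}, {"x": 0, "y": 0, "z": 0, "ax": 0, "ay": 0, "az": 0, "gripper": 1}, {"x": 0, "y": 0, "z": 0, "ax": 0, "ay": 0, "az": 0, "gripper": 1}]}}

```text
clock: 5.8
position: [642.0, -178.9, 71.7]
ee_rot: [1.0, 0.0, 0.003, 0.0]
contact_force: [-1.4, 1.1, -0.6]
gripper_width: 62.6
grasp_force: 65.6
```

```bash
cat >> h.py <<'E'
def held(n,mn=1500):
    s,m,p,d=snap(n); P=cloud(m,d); T=np.array(m['cam_to_world']); from scipy.spatial.transform import Rotation as Ro
    R=Ro.from_quat(s['ee_rot']).as_matrix(); L=(P-s['position'])@R; L[d==0]=np.nan
    for e,b,k in ringpix(p,mn):
        q=L[k]; A=np.c_[q[:,:2],np.ones(len(q))]; c,*_=np.linalg.lstsq(A,q[:,2],rcond=None); r=np.abs(A@c-q[:,2])<1.5;c,*_=np.linalg.lstsq(A[r],q[r,2],rcond=None)
        z=np.nanmedian(q[:,2])
        o,v=ray(m,*e[0]);o=(o-s['position'])@R;v=v@R
        print('px',np.round(e[0],1),np.round(e[1],1),b,'tool ctr',(o+v*(z-o[2])/v[2]).round(1),'tilt',c[:2].round(3))
        kk=cv2.erode(k.astype(np.uint8),np.ones((2,2)))
        cs,hh=cv2.findContours(k.astype(np.uint8),cv2.RETR_CCOMP,cv2.CHAIN_APPROX_NONE)
        for ci,cc in enumerate(cs):
            if hh[0][ci][3]>=0 and len(cc)>25:
                b2=cv2.fitEllipse(cc); o2,v2=ray(m,*b2[0]);o2=(o2-s['position'])@R;v2=v2@R
                print('  bore',np.round(b2[0],1),np.round(b2[1],1),(o2+v2*(z-o2[2])/v2[2]).round(1))
    return s,m,p,d
E
python3 - <<'E'
from h import *
held('w6')
E
```

```text
w6 5.8 [ 642.  -178.9   71.7] [-1.4  1.1 -0.6] 62.6
 ** On entry to DLASCL parameter number  4 had an illegal value
 ** On entry to DLASCL parameter number  4 had an illegal valueTraceback (most recent call last):
  File "<stdin>", line 2, in <module>
  File "h.py", line 38, in held
    q=L[k]; A=np.c_[q[:,:2],np.ones(len(q))]; c,*_=np.linalg.lstsq(A,q[:,2],rcond=None); r=np.abs(A@c-q[:,2])<1.5;c,*_=np.linalg.lstsq(A[r],q[r,2],rcond=None)
                                                   ~~~~~~~~~~~~~~~^^^^^^^^^^^^^^^^^^^^^
    x, resids, rank, s = _umath_linalg.lstsq(a, b, rcond,
                         ~~~~~~~~~~~~~~~~~~~^^^^^^^^^^^^^
                                             signature=signature)
                                             ^^^^^^^^^^^^^^^^^^^^
    raise LinAlgError("SVD did not converge in Linear Least Squares")
numpy.linalg.LinAlgError: SVD did not converge in Linear Least Squares
```

View pics/w6.png

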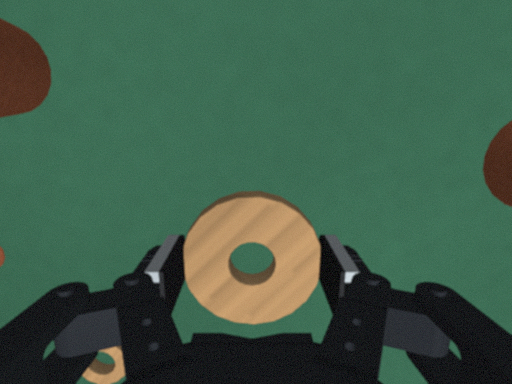

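The ring is held flat and centred between the pads at (252,257). Working out its place in the tool frame from the saved frame.

```bash
python3 - <<'E'
t=open('h.py').read()
t=t.replace("q=L[k];","q=L[k];q=q[~np.isnan(q[:,2])];")
t=t.replace("def held(n,mn=1500):\n    s,m,p,d=snap(n);","def held(n,mn=1500,old=None):\n    s,m,p,d=old or snap(n);")
open('h.py','w').write(t)
E
python3 - <<'E'
from h import *
f=np.load('pics/w6.npz');m=dict(arm.camera_model('wrist'),cam_to_world=f['T'])
s=arm.read_state();print(s['clock'],s['position'])
s['position']=f['pos'];held('w6',old=(s,m,f['p'],f['d']))
E
```

```text
5.85 [ 640.65034726 -178.66800207   69.60644188]
px [251.4 259.5] [127.8 139.7] [184, 196, 137, 128, 12434] tool ctr [-1.5 -1.  -9.9] tilt [-0.016 -0.   ]
  bore [251.5 262.6] [43.  47.1] [-3.  -1.  -9.9]
```

```bash
python3 - <<'E'
from h import *
from scipy.spatial.transform import Rotation as Ro
f=np.load('pics/w6.npz');m=dict(arm.camera_model('wrist'),cam_to_world=f['T'])
L=(cloud(m,f['d'])-f['pos'])*[1,-1,-1]
dark=(f['p'].max(2)<60)&(f['d']>0)&(f['d']<190)
for lo,hi in((150,183),(321,352)):
    k=np.zeros_like(dark);k[225:290,lo:hi]=1;k&=dark;q=L[k]
    for x0 in range(-12,16,4):
        r=q[(q[:,0]>=x0)&(q[:,0]<x0+4)]
        if len(r)>5: print((lo,hi),x0,len(r),'z pct',np.percentile(r[:,2],[50,90,97,100]).round(1),'y',np.percentile(r[:,1],[2,50,98]).round(1))
E
```

```text
(150, 183) -12 25 z pct [-18.3 -15.7 -15.4 -15. ] y [-32.6 -32.2 -31.9]
(150, 183) -8 74 z pct [-21.3 -15.4 -14.2 -13.8] y [-32.6 -32.3 -32. ]
(150, 183) -4 109 z pct [-24.7 -15.1 -13.3 -12.7] y [-32.6 -32.3 -32. ]
(150, 183) 0 179 z pct [-28.9 -16.  -12.5 -11.5] y [-32.7 -32.3 -32. ]
(150, 183) 4 323 z pct [-27.6 -15.  -12.7 -10.5] y [-44.3 -32.4 -32. ]
(150, 183) 8 335 z pct [-32.4 -15.3 -11.3  -9.4] y [-34.  -32.5 -31.9]
(321, 352) -12 24 z pct [-18.5 -15.8 -14.8 -14.4] y [30.1 30.3 30.6]
(321, 352) -8 67 z pct [-20.9 -15.  -14.2 -13.7] y [30.  30.3 30.6]
(321, 352) -4 112 z pct [-24.1 -15.7 -14.3 -12.8] y [30.  30.3 30.5]
(321, 352) 0 176 z pct [-28.2 -15.2 -12.1 -11.2] y [30.  30.3 30.6]
(321, 352) 4 308 z pct [-29.7 -14.9 -12.3 -11.2] y [30.  30.4 41.9]
(321, 352) 8 316 z pct [-31.6 -14.8 -11.1  -8.9] y [29.9 30.4 31.8]
```

>>> {"method": "send_rows", "body": {"targets": [{"x": -1.0, "y": -1.5, "z": -2.1, "ax": 0, "ay": 0, "az": 0, "gripper": 1}, {"x": -2.0, "y": -3.2, "z": -2.1, "ax": 0, "ay": 0, "az": 0, "gripper": 1}, {"x": -2.0, "y": -3.2, "z": -2.0, "ax": 0, "ay": 0, "az": 0, "gripper": 1}, {"x": -2.0, "y": -3.2, "z": 0, "ax": 0, "ay": 0, "az": 0, "gripper": 1}, {"x": -2.0, "y": -3.2, "z": 0, "ax": 0, "ay": 0, "az": 0, "gripper": 1}]}}

```text
clock: 6.27
position: [550.4, -36.7, 129.2]
ee_rot: [1.0, -0.0, 0.0, -0.0]
contact_force: [0.3, 0.3, -0.5]
gripper_width: 62.3
grasp_force: 65.7
```

>>> {"method": "send_rows", "body": {"targets": [{"x": -2.0, "y": -3.2, "z": 0, "ax": 0, "ay": 0, "az": 0, "gripper": 1}, {"x": -2.0, "y": -3.2, "z": 0, "ax": 0, "ay": 0, "az": 0, "gripper": 1}, {"x": -2.0, "y": -3.2, "z": 0, "ax": 0, "ay": 0, "az": 0, "gripper": 1}, {"x": -2.0, "y": -3.2, "z": 0, "ax": 0, "ay": 0, "az": 0, "gripper": 1}, {"x": -1.8, "y": -3.2, "z": 0, "ax": 0, "ay": 0, "az": 0, "gripper": 1}]}}

```text
clock: 6.68
position: [451.1, 122.8, 128.1]
ee_rot: [1.0, 0.0, -0.001, 0.001]
contact_force: [0.7, 0.9, -0.3]
gripper_width: 62.3
grasp_force: 65.7
```

>>> {"method": "send_rows", "body": {"targets": [{"x": -1.0, "y": -2.8, "z": 0, "ax": 0, "ay": 0, "az": 0, "gripper": 1}, {"x": 0, "y": 0, "z": 0, "ax": 0, "ay": 0, "az": 0, "gripper": 1}, {"x": 0, "y": 0, "z": 0, "ax": 0, "ay": 0, "az": 0, "gripper": 1}, {"x": 0, "y": 0, "z": 0, "ax": 0, "ay": 0, "az": 0, "gripper": 1}]}}

```text
clock: 7.02
position: [442.9, 149.8, 128.4]
ee_rot: [1.0, 0.0, -0.001, 0.001]
contact_force: [-0.7, -0.1, 0.3]
gripper_width: 62.6
grasp_force: 65.7
```

```bash
cat >> h.py <<'E'
E
python3 - <<'E'
from h import *
s,m,p,d=held('w7')
P=cloud(m,d);P[d==0]=np.nan;L=(P-s['position'])*[1,-1,-1]
for lo,hi in((36,44),(55,75),(100,125)):
    k=(np.hypot(P[...,0]-500,P[...,1]-153)<45)&(P[...,2]>lo)&(P[...,2]<hi)
    q=L[k]; 
    if len(q)>5: print((lo,hi),len(q),'mid',((np.nanpercentile(q,1,0)+np.nanpercentile(q,99,0))/2).round(1),np.ptp(q,0).round(1),'zmed',np.median(P[k][:,2]))
hi=(P[...,2]>108-6)&(np.hypot(P[...,0]-500,P[...,1]-153)<12)&(L[...,0]>35)
v,u=np.where(hi);print(u.min(),u.max(),v.min(),v.max(),np.nanmax(P[hi][:,2]))
E
```

```text
w7 7.0167 [442.9 149.8 128.4] [-0.7 -0.1  0.3] 62.6
px [251.7 259.7] [127.5 139.4] [184, 196, 137, 128, 12369] tool ctr [ -1.5  -0.9 -10. ] tilt [-0.032  0.004]
  bore [251.6 262.8] [43.3 47.3] [ -3.1  -1.  -10. ]
px [ 56.9 275.5] [ 23.4 123.8] [3, 260, 108, 32, 1804] tool ctr [ -80.1 -175.4  111.1] tilt [-0.502 -0.101]
(36, 44) 6311 mid [56.8 -3.  89. ] [79.  79.5  5.3] zmed 39.35226650451074
(55, 75) 2409 mid [56.6 -3.1 67.6] [44.9 44.2  9.5] zmed 60.68380787480234
(100, 125) 1024 mid [56.4 -2.9 24. ] [18.7 19.5  9.1] zmed 106.0221720107009
231 264 109 142 109.08637368371907
```

View pics/w7.png

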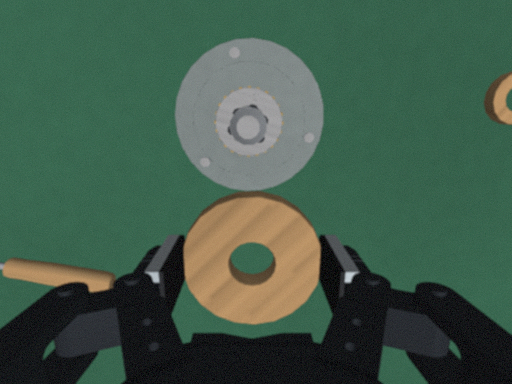

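```bash
cat >> h.py <<'E'
from scipy.optimize import least_squares
def topface(L,p,R,x0=-2,y0=-1,z0=None):
    "centre of the ring's top face, tool frame: plane points by depth, then outer/inner circle of fixed radii"
    hsv=cv2.cvtColor(p,cv2.COLOR_RGB2HSV); w=(hsv[...,0]<25)&(hsv[...,1]>50)&(hsv[...,2]>90)&(np.hypot(L[...,0]-x0,L[...,1]-y0)<R+6)
    z=np.nanmedian(L[w][:,2]) if z0 is None else z0
    k=w&(np.abs(L[...,2]-z)<1.3); k=cv2.morphologyEx(k.astype(np.uint8),cv2.MORPH_CLOSE,np.ones((3,3)))
    cs,h=cv2.findContours(k,cv2.RETR_CCOMP,cv2.CHAIN_APPROX_NONE); o=max((c for i,c in enumerate(cs) if h[0][i][3]<0),key=len)
    ins=[c for i,c in enumerate(cs) if h[0][i][3]>=0 and len(c)>20]; out=[]
    for c in [o]+ins[:1]:
        q=L[c[:,0,1],c[:,0,0]]; q=q[np.abs(q[:,2]-z)<3]
        f=least_squares(lambda a:np.hypot(q[:,0]-a[0],q[:,1]-a[1])-a[2],[x0,y0,R],loss='soft_l1',f_scale=.5).x; out.append(f.round(2).tolist())
    print('top z',round(z,1),'outer/inner x,y,r',out)
E
python3 - <<'E'
from h import *
f=np.load('pics/w7.npz');m=dict(arm.camera_model('wrist'),cam_to_world=f['T'])
P=cloud(m,f['d']);P[f['d']==0]=np.nan;L=(P-f['pos'])*[1,-1,-1]
topface(L,f['p'],33)
# nut washer, plate, arbor top as circles too
for lo,hi,R in((38,41,40),(59.5,62.5,22)):
    k=(np.hypot(P[...,0]-500,P[...,1]-153)<45)&(P[...,2]>lo)&(P[...,2]<hi)
    c=max(cv2.findContours(k.astype(np.uint8),0,1)[0],key=len)[:,0];q=L[c[:,1],c[:,0]]
    print(lo,least_squares(lambda a:np.hypot(q[:,0]-a[0],q[:,1]-a[1])-a[2],[57,-3,R],loss='soft_l1',f_scale=.5).x.round(2))
print(arm.read_state()['position'])
E
```

```text
top z -10.0 outer/inner x,y,r [[-3.47, -0.96, 32.06], [-3.48, -0.97, 11.14]]
38 [56.6  -3.04 39.33]
59.5 [56.55 -3.05 21.31]
[443.16217693 149.4309276  128.44385361]
```

Arbor axis is 60.0 mm ahead and −2.1 mm in tool y from the held ring's centre (ring at (252,260), tip at (248,126)). Moving over it and starting down.

>>> {"method": "send_rows", "body": {"targets": [{"x": 2.0, "y": -0.07, "z": 0, "ax": 0, "ay": 0, "az": 0, "gripper": 1}, {"x": 2.0, "y": -0.07, "z": 0, "ax": 0, "ay": 0, "az": 0, "gripper": 1}, {"x": 2.0, "y": -0.07, "z": 0, "ax": 0, "ay": 0, "az": 0, "gripper": 1}, {"x": 0, "y": 0, "z": 0, "ax": 0, "ay": 0, "az": 0, "gripper": 1}, {"x": 0, "y": 0, "z": 0, "ax": 0, "ay": 0, "az": 0, "gripper": 1}]}}

```text
clock: 7.48
position: [504.0, 150.9, 128.2]
ee_rot: [1.0, -0.001, -0.001, 0.0]
contact_force: [-0.6, 0.6, -0.4]
gripper_width: 62.9
grasp_force: 65.7
```

>>> {"method": "send_rows", "body": {"targets": [{"x": 0, "y": 0, "z": 0.8, "ax": 0, "ay": 0, "az": 0, "gripper": 1}, {"x": 0, "y": 0, "z": 0.7, "ax": 0, "ay": 0, "az": 0, "gripper": 1}, {"x": 0, "y": 0, "z": 0.3, "ax": 0, "ay": 0, "az": 0, "gripper": 1}, {"x": 0, "y": 0, "z": 0.2, "ax": 0, "ay": 0, "az": 0, "gripper": 1}, {"x": 0, "y": 0, "z": 0, "ax": 0, "ay": 0, "az": 0, "gripper": 1}]}}

```text
clock: 7.9
position: [502.8, 152.2, 108.4]
ee_rot: [1.0, 0.0, -0.001, 0.0]
contact_force: [-0.4, -0.8, -0.7]
gripper_width: 62.5
grasp_force: 65.7
```

>>> {"method": "send_rows", "body": {"targets": [{"x": 0, "y": 0, "z": 0.2, "ax": 0, "ay": 0, "az": 0, "gripper": 1}, {"x": 0, "y": 0, "z": 0.2, "ax": 0, "ay": 0, "az": 0, "gripper": 1}, {"x": 0, "y": 0, "z": 0.2, "ax": 0, "ay": 0, "az": 0, "gripper": 1}]}}

```text
clock: 8.15
position: [503.5, 152.6, 103.2]
ee_rot: [1.0, 0.0, 0.0, -0.0]
contact_force: [0.2, -0.6, -0.4]
gripper_width: 62.8
grasp_force: 65.7
```

```bash
python3 - <<'E'
from h import *
s,m,p,d=snap('w8');print(s['wrist_torque'].round(2))
P=cloud(m,d);P[d==0]=np.nan;L=(P-s['position'])*[1,-1,-1]
topface(L,p,33)
k=(L[...,2]<-12)&(np.hypot(L[...,0]+3,L[...,1]+1)<9);print(k.sum(),L[k].mean(0) if k.any() else '')
E
```

```text
w8 8.15 [503.5 152.6 103.2] [ 0.2 -0.6 -0.4] 62.8
[0.03 0.06 0.  ]
top z -9.9 outer/inner x,y,r [[-3.48, -0.97, 32.09], [-3.48, -0.97, 11.12]]
0
```

View pics/w8.png

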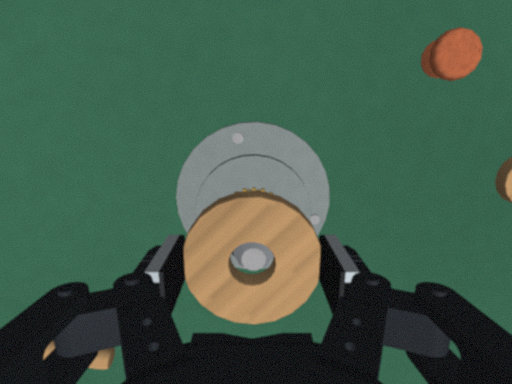

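The tip shows centred in the bore at (254,260). Pushing down slowly.

>>> {"method": "send_rows", "body": {"targets": [{"x": 0, "y": 0, "z": 0.2, "ax": 0, "ay": 0, "az": 0, "gripper": 1}, {"x": 0, "y": 0, "z": 0.2, "ax": 0, "ay": 0, "az": 0, "gripper": 1}, {"x": 0, "y": 0, "z": 0.2, "ax": 0, "ay": 0, "az": 0, "gripper": 1}, {"x": 0, "y": 0, "z": 0.2, "ax": 0, "ay": 0, "az": 0, "gripper": 1}]}}

```text
clock: 8.53
position: [503.8, 152.3, 95.7]
ee_rot: [1.0, 0.001, 0.0, 0.0]
contact_force: [-0.5, -0.6, 3.6]
gripper_width: 62.7
grasp_force: 66.2
```

>>> {"method": "send_rows", "body": {"targets": [{"x": 0, "y": 0, "z": 0.2, "ax": 0, "ay": 0, "az": 0, "gripper": 1}, {"x": 0, "y": 0, "z": 0.2, "ax": 0, "ay": 0, "az": 0, "gripper": 1}, {"x": 0, "y": 0, "z": 0.2, "ax": 0, "ay": 0, "az": 0, "gripper": 1}, {"x": 0, "y": 0, "z": 0.2, "ax": 0, "ay": 0, "az": 0, "gripper": 1}]}}

```text
clock: 8.87
position: [503.7, 152.3, 87.2]
ee_rot: [1.0, 0.0, 0.0, 0.0]
contact_force: [-1.7, -1.6, 7.9]
gripper_width: 62.4
grasp_force: 66.6
```

>>> {"method": "send_rows", "body": {"targets": [{"x": 0, "y": 0, "z": 0.2, "ax": 0, "ay": 0, "az": 0, "gripper": 1}, {"x": 0, "y": 0, "z": 0.2, "ax": 0, "ay": 0, "az": 0, "gripper": 1}, {"x": 0, "y": 0, "z": 0.2, "ax": 0, "ay": 0, "az": 0, "gripper": 1}]}}

```text
clock: 9.12
position: [503.8, 152.4, 81.8]
ee_rot: [1.0, 0.001, 0.0, 0.0]
contact_force: [-2.5, -1.7, 7.6]
gripper_width: 62.7
grasp_force: 66.7
```

>>> {"method": "send_rows", "body": {"targets": [{"x": 0, "y": 0, "z": 0.2, "ax": 0, "ay": 0, "az": 0, "gripper": 1}, {"x": 0, "y": 0, "z": 0.2, "ax": 0, "ay": 0, "az": 0, "gripper": 1}, {"x": 0, "y": 0, "z": 0.2, "ax": 0, "ay": 0, "az": 0, "gripper": 1}]}}

```text
clock: 9.37
position: [503.6, 152.3, 75.3]
ee_rot: [1.0, 0.001, 0.0, 0.0]
contact_force: [-2.2, -2.8, 9.7]
gripper_width: 62.6
grasp_force: 66.9
```

>>> {"method": "send_rows", "body": {"targets": [{"x": 0, "y": 0, "z": 0.2, "ax": 0, "ay": 0, "az": 0, "gripper": 1}, {"x": 0, "y": 0, "z": 0.2, "ax": 0, "ay": 0, "az": 0, "gripper": 1}, {"x": 0, "y": 0, "z": 0.15, "ax": 0, "ay": 0, "az": 0, "gripper": 1}]}}

```text
clock: 9.62
position: [503.4, 152.2, 69.8]
ee_rot: [1.0, 0.0, -0.0, 0.0]
contact_force: [-1.6, -2.2, 4.9]
gripper_width: 62.3
grasp_force: 66.3
```

>>> {"method": "send_rows", "body": {"targets": [{"x": 0, "y": 0, "z": 0.1, "ax": 0, "ay": 0, "az": 0, "gripper": 1}, {"x": 0, "y": 0, "z": 0.1, "ax": 0, "ay": 0, "az": 0, "gripper": 1}, {"x": 0, "y": 0, "z": 0.1, "ax": 0, "ay": 0, "az": 0, "gripper": 1}]}}

```text
clock: 9.87
position: [503.5, 152.4, 66.5]
ee_rot: [1.0, 0.0, 0.0, -0.0]
contact_force: [-1.1, -1.3, 4.4]
gripper_width: 62.6
grasp_force: 66.3
```

>>> {"method": "send_rows", "body": {"targets": [{"x": 0, "y": 0, "z": 0.1, "ax": 0, "ay": 0, "az": 0, "gripper": 1}, {"x": 0, "y": 0, "z": 0.1, "ax": 0, "ay": 0, "az": 0, "gripper": 1}]}}

```text
clock: 10.03
position: [503.6, 152.4, 64.8]
ee_rot: [1.0, 0.001, 0.0, 0.0]
contact_force: [-1.5, -1.7, 9.3]
gripper_width: 62.6
grasp_force: 66.8
```

Ring bottom is now about 5 mm above the nut; short calls with force checks.

>>> {"method": "send_rows", "body": {"targets": [{"x": 0, "y": 0, "z": 0.07, "ax": 0, "ay": 0, "az": 0, "gripper": 1}, {"x": 0, "y": 0, "z": 0.07, "ax": 0, "ay": 0, "az": 0, "gripper": 1}]}}

```text
clock: 10.2
position: [503.7, 152.3, 64.0]
ee_rot: [1.0, 0.001, 0.0, 0.0]
contact_force: [-2.1, -2.0, 11.8]
gripper_width: 62.7
grasp_force: 67.1
```

>>> {"method": "send_rows", "body": {"targets": [{"x": 0, "y": 0, "z": 0.06, "ax": 0, "ay": 0, "az": 0, "gripper": 1}, {"x": 0, "y": 0, "z": 0.06, "ax": 0, "ay": 0, "az": 0, "gripper": 1}]}}

```text
clock: 10.37
position: [503.7, 152.4, 62.8]
ee_rot: [1.0, 0.001, 0.0, 0.0]
contact_force: [-1.3, -2.7, 8.5]
gripper_width: 62.5
grasp_force: 66.8
```

>>> {"method": "send_rows", "body": {"targets": [{"x": 0, "y": 0, "z": 0.06, "ax": 0, "ay": 0, "az": 0, "gripper": 1}, {"x": 0, "y": 0, "z": 0.06, "ax": 0, "ay": 0, "az": 0, "gripper": 1}]}}

```text
clock: 10.53
position: [503.7, 152.4, 61.9]
ee_rot: [1.0, 0.001, 0.0, 0.0]
contact_force: [-3.8, -1.5, 15.6]
gripper_width: 62.5
grasp_force: 67.4
```

>>> {"method": "send_rows", "body": {"targets": [{"x": 0, "y": 0, "z": 0.06, "ax": 0, "ay": 0, "az": 0, "gripper": 1}, {"x": 0, "y": 0, "z": 0, "ax": 0, "ay": 0, "az": 0, "gripper": 1}]}}

```text
clock: 10.7
position: [503.7, 152.4, 61.7]
ee_rot: [1.0, 0.001, 0.0, 0.0]
contact_force: [-3.3, -2.1, 14.4]
gripper_width: 62.3
grasp_force: 67.4
```

```bash
python3 - <<'E'
from h import *
s,m,p,d=snap('w9')
P=cloud(m,d);P[d==0]=np.nan;L=(P-s['position'])*[1,-1,-1]
topface(L,p,33)
k=(np.hypot(L[...,0]+3,L[...,1]+1)<30)&(np.hypot(L[...,0]+3,L[...,1]+1)>14)&(np.abs(L[...,2]+10)<3)
q=(np.hypot(L[...,0]+3,L[...,1]+1)<39)&(P[...,2]>36)&(P[...,2]<43)&(L[...,0]>20)
f=(np.hypot(L[...,0]+3,L[...,1]+1)<58)&(np.hypot(L[...,0]+3,L[...,1]+1)>44)&(P[...,2]>7)&(P[...,2]<16)&(L[...,0]>20)
print(np.median(P[k][:,2]),np.median(P[q][:,2]),q.sum(),np.median(P[f][:,2]),f.sum())
E
```

```text
w9 10.7 [503.7 152.4  61.7] [-3.3 -2.1 14.4] 62.3
top z -10.1 outer/inner x,y,r [[-2.95, -0.96, 31.5]]
71.82484390344786 39.31286851223818 2186 10.82423509770122 4186
```

>>> {"method": "send_rows", "body": {"targets": [{"x": 0, "y": 0, "z": 0.05, "ax": 0, "ay": 0, "az": 0, "gripper": 1}, {"x": 0, "y": 0, "z": 0, "ax": 0, "ay": 0, "az": 0, "gripper": 1}]}}

```text
clock: 10.92
position: [503.7, 152.4, 61.5]
ee_rot: [1.0, 0.001, 0.0, 0.0]
contact_force: [-4.0, -1.4, 17.0]
gripper_width: 62.5
grasp_force: 67.7
```

>>> {"method": "send_rows", "body": {"targets": [{"x": 0, "y": 0, "z": -0.08, "ax": 0, "ay": 0, "az": 0, "gripper": 1}, {"x": 0, "y": 0, "z": 0, "ax": 0, "ay": 0, "az": 0, "gripper": 0.3}, {"x": 0, "y": 0, "z": 0, "ax": 0, "ay": 0, "az": 0, "gripper": -0.8}, {"x": 0, "y": 0, "z": 0, "ax": 0, "ay": 0, "az": 0, "gripper": -1}, {"x": 0, "y": 0, "z": 0, "ax": 0, "ay": 0, "az": 0, "gripper": -1}]}}

```text
clock: 11.33
position: [503.2, 152.5, 59.8]
ee_rot: [1.0, 0.0, -0.0, -0.0]
contact_force: [0.6, -0.7, -0.9]
gripper_width: 85.2
grasp_force: 0.0
```

>>> {"method": "send_rows", "body": {"targets": [{"x": 0, "y": 0, "z": 0, "ax": 0, "ay": 0, "az": 0, "gripper": -1}, {"x": 0, "y": 0, "z": -0.5, "ax": 0, "ay": 0, "az": 0, "gripper": -1}, {"x": 0, "y": 0, "z": -1.5, "ax": 0, "ay": 0, "az": 0, "gripper": -1}, {"x": 0, "y": 0, "z": -2.5, "ax": 0, "ay": 0, "az": 0, "gripper": -1}, {"x": 0, "y": 0, "z": -3.0, "ax": 0, "ay": 0, "az": 0, "gripper": -1}]}}

```text
clock: 11.75
position: [502.3, 151.8, 134.9]
ee_rot: [1.0, 0.0, -0.002, 0.001]
contact_force: [0.5, 0.1, 0.2]
gripper_width: 85.3
grasp_force: 0.0
```

```bash
python3 - <<'E'
from h import *
s,m,p,d=snap('w10')
P=cloud(m,d);P[d==0]=np.nan;r=np.hypot(P[...,0]-499.8,P[...,1]-152.5)
k=(r<31)&(r>13)&(np.abs(P[...,2]-72)<5);q=(P[...,2]>36)&(P[...,2]<43)&(r<39)
print(np.median(P[k][:,2]),k.sum(),np.median(P[q][:,2]))
A=np.c_[P[k][:,:2]-[500,152],np.ones(k.sum())];print(np.linalg.lstsq(A,P[k][:,2],rcond=None)[0].round(3))
E
```

```text
w10 11.75 [502.3 151.8 134.9] [0.5 0.1 0.2] 85.3
72.57166064612125 4644 39.319650159779755
[1.0000e-03 0.0000e+00 7.2577e+01]
```

Large ring: top at z = 73.3 (biases taken off), flat, no gap. Before the next grasp I'll check where the fingertips really stand for a given opening.

```bash
python3 - <<'E'
from h import *
from scipy.spatial.transform import Rotation as Ro
M=arm.camera_model('wrist')
for n,cols in(('w10',(352,362)),('w6',(326,334,342))):
    f=np.load(f'pics/{n}.npz');m=dict(M,cam_to_world=f['T']);L=(cloud(m,f['d'])-f['pos'])*[1,-1,-1]
    for c in cols:
        print(n,c,[(r,*L[r,c].round(1).tolist(),int(f['p'][r,c].max())) for r in range(230,262,3) if 0<f['d'][r,c]<190])
    np.set_printoptions(linewidth=200)
f=np.load('pics/w6.npz');cv2.imwrite('pics/crop.png',cv2.resize(f['p'][225:300,310:370,::-1],None,fx=7,fy=7,interpolation=cv2.INTER_NEAREST).clip(0,120)*2)
E
```

```text
w10 352 [(242, 11.1, 41.8, -18.0, 36), (245, 10.5, 41.3, -19.8, 19), (248, 9.4, 41.2, -20.3, 14), (251, 7.4, 41.7, -19.1, 21), (254, 6.7, 41.4, -20.5, 20), (257, 5.4, 41.4, -20.6, 24), (260, 3.5, 41.9, -19.6, 21)]
w10 362 [(242, 10.8, 46.3, -17.3, 89), (245, 11.2, 44.9, -21.3, 94), (248, 10.8, 44.3, -23.1, 93), (251, 11.0, 43.2, -26.4, 62), (254, 11.2, 42.1, -29.5, 7), (257, 11.4, 41.2, -32.3, 16), (260, 9.8, 41.5, -31.7, 25)]
w6 326 [(236, 10.7, 32.3, -11.1, 90), (239, 10.6, 31.6, -14.2, 51), (242, 10.7, 30.8, -17.5, 23), (245, 10.5, 30.3, -20.0, 21), (248, 9.1, 30.3, -20.1, 21), (251, 8.4, 30.0, -21.6, 13), (254, 7.1, 30.1, -21.6, 13), (257, 5.6, 30.3, -21.4, 15), (260, 4.0, 30.5, -20.9, 17)]
w6 334 [(236, 10.2, 36.2, -9.8, 99), (239, 10.4, 35.3, -13.5, 93), (242, 10.7, 34.3, -17.4, 92), (245, 10.9, 33.4, -21.0, 94), (248, 10.4, 32.9, -22.9, 95), (251, 10.9, 31.9, -26.7, 78), (254, 10.9, 31.3, -29.3, 38), (257, 10.3, 30.9, -30.8, 26), (260, 10.4, 30.2, -33.5, 19)]
w6 342 [(245, 10.7, 36.8, -20.5, 90), (251, 10.6, 35.3, -26.1, 98), (254, 10.4, 34.7, -28.3, 95), (257, 10.5, 33.9, -31.1, 94), (260, 10.2, 33.4, -33.1, 95)]
```

View pics/crop.png

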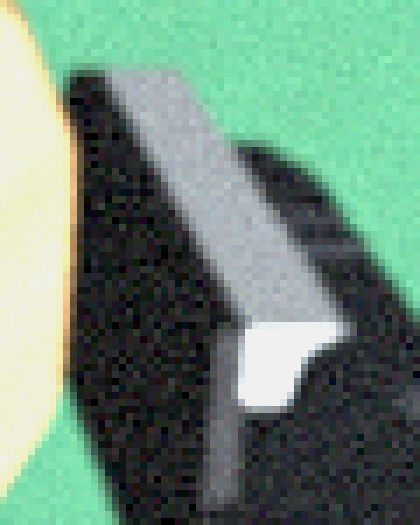

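The fingertips ended only 1–2 mm below the large ring's top (front edge at tool z ≈ −9), so I'll go lower for the next grasp. Moving to the medium ring.

>>> {"method": "send_rows", "body": {"targets": [{"x": -0.3, "y": 2.5, "z": 0, "ax": 0, "ay": 0, "az": 0, "gripper": -1}, {"x": -0.3, "y": 3.7, "z": 0, "ax": 0, "ay": 0, "az": 0, "gripper": -1}, {"x": -0.3, "y": 3.7, "z": 0, "ax": 0, "ay": 0, "az": 0, "gripper": -1}, {"x": -0.3, "y": 3.7, "z": 0, "ax": 0, "ay": 0, "az": 0, "gripper": -1}, {"x": -0.3, "y": 3.7, "z": 0, "ax": 0, "ay": 0, "az": 0, "gripper": -1}]}}

```text
clock: 12.22
position: [488.3, -21.9, 135.8]
ee_rot: [1.0, 0.001, 0.0, -0.0]
contact_force: [0.9, -0.2, -0.7]
gripper_width: 85.3
grasp_force: 0.0
```

>>> {"method": "send_rows", "body": {"targets": [{"x": -0.3, "y": 3.7, "z": 0.5, "ax": 0, "ay": 0, "az": 0, "gripper": -1}, {"x": -0.3, "y": 3.7, "z": 0.5, "ax": 0, "ay": 0, "az": 0, "gripper": -1}, {"x": -0.3, "y": 3.7, "z": 1.0, "ax": 0, "ay": 0, "az": 0, "gripper": -1}, {"x": -0.3, "y": 3.7, "z": 1.0, "ax": 0, "ay": 0, "az": 0, "gripper": -1}, {"x": -0.3, "y": 3.7, "z": 1.0, "ax": 0, "ay": 0, "az": 0, "gripper": -1}]}}

```text
clock: 12.63
position: [473.6, -207.3, 95.5]
ee_rot: [1.0, 0.0, 0.001, 0.0]
contact_force: [0.4, 0.2, -0.3]
gripper_width: 85.2
grasp_force: 0.0
```

>>> {"method": "send_rows", "body": {"targets": [{"x": -0.4, "y": 3.7, "z": 1.0, "ax": 0, "ay": 0, "az": 0, "gripper": -1}, {"x": -0.4, "y": 2.8, "z": 1.0, "ax": 0, "ay": 0, "az": 0, "gripper": -1}, {"x": -0.3, "y": 1.3, "z": 0, "ax": 0, "ay": 0, "az": 0, "gripper": -1}, {"x": 0, "y": 0, "z": 0, "ax": 0, "ay": 0, "az": 0, "gripper": -1}, {"x": 0, "y": 0, "z": 0, "ax": 0, "ay": 0, "az": 0, "gripper": -1}]}}

```text
clock: 13.05
position: [462.6, -284.2, 75.3]
ee_rot: [1.0, -0.001, -0.0, -0.0]
contact_force: [0.2, -0.2, 0.3]
gripper_width: 85.4
grasp_force: 0.0
```

```bash
python3 - <<'E'
from h import *
s,m,p,d=snap('w11')
P=cloud(m,d)
for e,b,k in ringpix(p): print(np.round(e[0],1),np.round(e[1],1),b,onz(m,*e[0],12).round(1),np.median(P[k],0).round(1))
E
```

```text
w11 13.05 [ 462.6 -284.2   75.3] [ 0.2 -0.2  0.3] 85.4
[307.1 213.3] [72.4 77.1] [269, 177, 77, 73, 3695] [ 458.2 -321.4   12. ] [ 458.4 -321.5   11.3]
```

>>> {"method": "send_rows", "body": {"targets": [{"x": -0.2, "y": 1.8, "z": 1.0, "ax": 0, "ay": 0, "az": 0, "gripper": -1}, {"x": -0.2, "y": 1.5, "z": 2.0, "ax": 0, "ay": 0, "az": 0, "gripper": -1}, {"x": 0, "y": 0.5, "z": 2.0, "ax": 0, "ay": 0, "az": 0, "gripper": -1}, {"x": 0, "y": 0, "z": 0, "ax": 0, "ay": 0, "az": 0, "gripper": -1}, {"x": 0, "y": 0, "z": 0, "ax": 0, "ay": 0, "az": 0, "gripper": -1}]}}

```text
clock: 13.52
position: [458.7, -320.6, 25.2]
ee_rot: [1.0, 0.001, -0.001, -0.0]
contact_force: [0.5, -0.3, 0.2]
gripper_width: 85.4
grasp_force: 0.0
```

```bash
python3 - <<'E'
from h import *
s,m,p,d=snap('w12')
P=cloud(m,d);P[d==0]=np.nan;L=(P-s['position'])*[1,-1,-1]
z=np.nanmedian(L[ringpix(p)[0][2]],0);print(z);topface(L,p,27,z[0],z[1])
E
```

```text
w12 13.5167 [ 458.7 -320.6   25.2] [ 0.5 -0.3  0.2] 85.4
[ 0.05380379  1.23492169 13.94705294]
top z 14.0 outer/inner x,y,r [[-1.86, 1.19, 26.13], [-2.04, 1.22, 11.06]]
```

>>> {"method": "send_rows", "body": {"targets": [{"x": -0.16, "y": 0.22, "z": 1.0, "ax": 0, "ay": 0, "az": 0, "gripper": -1}, {"x": 0, "y": 0, "z": 1.2, "ax": 0, "ay": 0, "az": 0, "gripper": -1}, {"x": 0, "y": 0, "z": 0.85, "ax": 0, "ay": 0, "az": 0, "gripper": -1}, {"x": 0, "y": 0, "z": 0, "ax": 0, "ay": 0, "az": 0, "gripper": -1}, {"x": 0, "y": 0, "z": 0, "ax": 0, "ay": 0, "az": 0, "gripper": -0.5}]}}

```text
clock: 13.98
position: [457.2, -323.6, -5.0]
ee_rot: [1.0, 0.001, -0.0, -0.0]
contact_force: [0.2, 0.7, 0.7]
gripper_width: 75.6
grasp_force: 0.0
```

>>> {"method": "send_rows", "body": {"targets": [{"x": 0, "y": 0, "z": 0, "ax": 0, "ay": 0, "az": 0, "gripper": -0.3}, {"x": 0, "y": 0, "z": 0, "ax": 0, "ay": 0, "az": 0, "gripper": -0.3}]}}

```text
clock: 14.15
position: [457.9, -324.0, -4.0]
ee_rot: [1.0, 0.001, 0.001, 0.0]
contact_force: [-0.1, 0.7, 1.1]
gripper_width: 55.4
grasp_force: 0.7
```

>>> {"method": "send_rows", "body": {"targets": [{"x": 0, "y": 0, "z": 0, "ax": 0, "ay": 0, "az": 0, "gripper": 1}, {"x": 0, "y": 0, "z": 0, "ax": 0, "ay": 0, "az": 0, "gripper": 1}, {"x": 0, "y": 0, "z": 0, "ax": 0, "ay": 0, "az": 0, "gripper": 1}]}}

```text
clock: 14.4
position: [458.3, -324.2, -3.0]
ee_rot: [1.0, 0.001, 0.001, 0.001]
contact_force: [-0.7, 1.0, 7.8]
gripper_width: 51.4
grasp_force: 65.9
```

>>> {"method": "send_rows", "body": {"targets": [{"x": 0, "y": 0, "z": -1.0, "ax": 0, "ay": 0, "az": 0, "gripper": 1}, {"x": 0, "y": 0, "z": -3.0, "ax": 0, "ay": 0, "az": 0, "gripper": 1}, {"x": 0, "y": 0, "z": -3.0, "ax": 0, "ay": 0, "az": 0, "gripper": 1}, {"x": 0, "y": 0, "z": 0, "ax": 0, "ay": 0, "az": 0, "gripper": 1}]}}

```text
clock: 14.73
position: [461.1, -325.7, 71.6]
ee_rot: [1.0, 0.001, 0.006, 0.003]
contact_force: [0.9, 0.0, -0.2]
gripper_width: 51.7
grasp_force: 62.7
```

```bash
python3 - <<'E'
from h import *
s,m,p,d=snap('w13')
P=cloud(m,d);P[d==0]=np.nan;L=(P-s['position'])*[1,-1,-1]
topface(L,p,27);held('w13',old=(s,m,p,d))
k=(L[...,0]>8)&(np.abs(np.abs(L[...,1]+1)-29)<5)&(d<190)&(d>0)&(L[...,0]<13)&(p.max(2)<115)
for sg in(1,-1):
    q=L[k&(sg*L[...,1]>0)];print(len(q),np.percentile(q[:,2],[90,98,100]).round(1),np.abs(q[:,1]+1).min())
E
```

```text
w13 14.7333 [ 461.1 -325.7   71.6] [ 0.9  0.  -0.2] 51.7
top z -14.3 outer/inner x,y,r [[-1.42, -1.05, 26.19], [-1.53, -1.19, 11.09]]
px [251.5 260.7] [108.1 118. ] [194, 207, 116, 108, 8359] tool ctr [  0.3  -1.  -14.3] tilt [-0.011  0.001]
  bore [251.6 263.1] [44.4 48.2] [ -0.9  -1.  -14.3]
1547 [-16.6  -8.9  -3.3] 24.010576932186268
1498 [-16.   -8.7  -3.5] 24.116039154961015
```

View pics/w13.png

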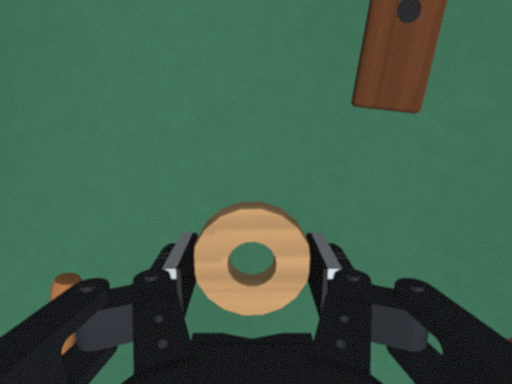

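Medium ring held well, at (252,261), tips about 5 mm above its underside. Carrying it to beside the arbor.

>>> {"method": "send_rows", "body": {"targets": [{"x": -0.1, "y": -1.5, "z": -2.0, "ax": 0, "ay": 0, "az": 0, "gripper": 1}, {"x": -0.1, "y": -3.7, "z": -2.0, "ax": 0, "ay": 0, "az": 0, "gripper": 1}, {"x": -0.1, "y": -3.7, "z": -2.0, "ax": 0, "ay": 0, "az": 0, "gripper": 1}, {"x": -0.1, "y": -3.7, "z": 0, "ax": 0, "ay": 0, "az": 0, "gripper": 1}, {"x": -0.1, "y": -3.7, "z": 0, "ax": 0, "ay": 0, "az": 0, "gripper": 1}]}}

```text
clock: 15.2
position: [452.2, -160.2, 125.7]
ee_rot: [1.0, -0.0, 0.001, -0.0]
contact_force: [0.5, 0.3, -1.0]
gripper_width: 51.4
grasp_force: 62.7
```

>>> {"method": "send_rows", "body": {"targets": [{"x": -0.1, "y": -3.7, "z": 0, "ax": 0, "ay": 0, "az": 0, "gripper": 1}, {"x": -0.1, "y": -3.7, "z": 0, "ax": 0, "ay": 0, "az": 0, "gripper": 1}, {"x": -0.1, "y": -3.7, "z": 0, "ax": 0, "ay": 0, "az": 0, "gripper": 1}, {"x": -0.2, "y": -3.7, "z": 0, "ax": 0, "ay": 0, "az": 0, "gripper": 1}, {"x": -0.2, "y": -3.7, "z": 0, "ax": 0, "ay": 0, "az": 0, "gripper": 1}]}}

```text
clock: 15.62
position: [444.1, 25.0, 124.5]
ee_rot: [1.0, 0.0, -0.0, -0.0]
contact_force: [1.3, 0.4, 0.1]
gripper_width: 51.2
grasp_force: 62.7
```

>>> {"method": "send_rows", "body": {"targets": [{"x": -0.2, "y": -3.7, "z": 0, "ax": 0, "ay": 0, "az": 0, "gripper": 1}, {"x": -0.2, "y": -3.7, "z": 0, "ax": 0, "ay": 0, "az": 0, "gripper": 1}, {"x": -0.1, "y": -3.2, "z": 0, "ax": 0, "ay": 0, "az": 0, "gripper": 1}, {"x": 0, "y": -2.0, "z": 0, "ax": 0, "ay": 0, "az": 0, "gripper": 1}, {"x": 0, "y": 0, "z": 0, "ax": 0, "ay": 0, "az": 0, "gripper": 1}]}}

```text
clock: 16.03
position: [440.2, 152.7, 124.7]
ee_rot: [1.0, 0.003, 0.001, -0.0]
contact_force: [0.7, -0.2, -0.6]
gripper_width: 51.3
grasp_force: 62.7
```

>>> {"method": "send_rows", "body": {"targets": [{"x": 0, "y": 0, "z": 0, "ax": 0, "ay": 0, "az": 0, "gripper": 1}, {"x": 0, "y": 0, "z": 0, "ax": 0, "ay": 0, "az": 0, "gripper": 1}, {"x": 0, "y": 0, "z": 0, "ax": 0, "ay": 0, "az": 0, "gripper": 1}]}}

```text
clock: 16.28
position: [439.5, 148.3, 124.4]
ee_rot: [1.0, -0.0, -0.0, 0.0]
contact_force: [-0.3, -0.8, -0.7]
gripper_width: 51.4
grasp_force: 62.7
```

```bash
cat >> h.py <<'E'
def both(n,R):
    s,m,p,d=snap(n); P=cloud(m,d);P[d==0]=np.nan;L=(P-s['position'])*[1,-1,-1]; topface(L,p,R)
    r=np.hypot(P[...,0]-500,P[...,1]-152.5)
    k=(r<13)&(P[...,2]>100)&(P[...,2]<112)&(L[...,0]>R+3); q=L[k]; v,u=np.where(k)
    mid=(np.nanpercentile(q,1,0)+np.nanpercentile(q,99,0))/2; print('arbor',k.sum(),mid.round(1),np.ptp(q,0).round(1),u.min(),u.max(),v.min(),v.max())
    for lo,hi,R2 in((38,41,40),):
        k=(r<45)&(P[...,2]>lo)&(P[...,2]<hi); c=max(cv2.findContours(k.astype(np.uint8),0,1)[0],key=len)[:,0];q=L[c[:,1],c[:,0]]
        print('plate',least_squares(lambda a:np.hypot(q[:,0]-a[0],q[:,1]-a[1])-a[2],[57,-3,R2],loss='soft_l1',f_scale=.5).x.round(2))
E
python3 - <<'E'
from h import *
both('w14',27)
E
```

```text
w14 16.2833 [439.5 148.3 124.4] [-0.3 -0.8 -0.7] 51.4
top z -14.3 outer/inner x,y,r [[-1.33, -0.97, 26.14], [-1.38, -0.9, 11.01]]
arbor 1092 [59.9 -4.5 20. ] [19.5 19.   9.2] 226 263 100 139
plate [59.55 -5.09 38.85]
```

```bash
python3 - <<'E'
from h import *
f=np.load('pics/w14.npz');m=dict(arm.camera_model('wrist'),cam_to_world=f['T'])
P=cloud(m,f['d']);P[f['d']==0]=np.nan;L=(P-f['pos'])*[1,-1,-1]
r=np.hypot(P[...,0]-500,P[...,1]-152.5)
for n,k in(('large',(r<38)&(abs(P[...,2]-72.5)<1.3)),('tip',(r<13)&(P[...,2]>106)&(P[...,2]<112)&(L[...,0]>30))):
    c=max(cv2.findContours(k.astype(np.uint8),0,1)[0],key=len)[:,0];q=L[c[:,1],c[:,0]]
    print(n,least_squares(lambda a:np.hypot(q[:,0]-a[0],q[:,1]-a[1])-a[2],[60,-4,20],loss='soft_l1',f_scale=.5).x.round(2))
E
```

```text
large [60.25 -5.08 32.07]
tip [59.85 -4.61  6.34]
```

>>> {"method": "send_rows", "body": {"targets": [{"x": 2.0, "y": -0.12, "z": 0, "ax": 0, "ay": 0, "az": 0, "gripper": 1}, {"x": 2.1, "y": -0.12, "z": 0, "ax": 0, "ay": 0, "az": 0, "gripper": 1}, {"x": 2.02, "y": -0.12, "z": 0, "ax": 0, "ay": 0, "az": 0, "gripper": 1}, {"x": 0, "y": 0, "z": 0, "ax": 0, "ay": 0, "az": 0, "gripper": 1}, {"x": 0, "y": 0, "z": 0, "ax": 0, "ay": 0, "az": 0, "gripper": 1}]}}

```text
clock: 16.75
position: [501.4, 152.0, 124.1]
ee_rot: [1.0, -0.001, -0.0, 0.0]
contact_force: [-0.1, -0.4, 0.4]
gripper_width: 51.7
grasp_force: 62.7
```

>>> {"method": "send_rows", "body": {"targets": [{"x": 0, "y": 0, "z": 0.7, "ax": 0, "ay": 0, "az": 0, "gripper": 1}, {"x": 0, "y": 0, "z": 0.5, "ax": 0, "ay": 0, "az": 0, "gripper": 1}, {"x": 0, "y": 0, "z": 0.3, "ax": 0, "ay": 0, "az": 0, "gripper": 1}, {"x": 0, "y": 0, "z": 0.2, "ax": 0, "ay": 0, "az": 0, "gripper": 1}]}}

```text
clock: 17.08
position: [500.1, 152.7, 106.9]
ee_rot: [1.0, 0.0, -0.001, 0.0]
contact_force: [0.3, -0.1, -1.9]
gripper_width: 51.5
grasp_force: 62.7
```

>>> {"method": "send_rows", "body": {"targets": [{"x": 0, "y": 0, "z": 0.2, "ax": 0, "ay": 0, "az": 0, "gripper": 1}, {"x": 0, "y": 0, "z": 0.2, "ax": 0, "ay": 0, "az": 0, "gripper": 1}, {"x": 0, "y": 0, "z": 0.2, "ax": 0, "ay": 0, "az": 0, "gripper": 1}]}}

```text
clock: 17.33
position: [501.0, 153.3, 101.5]
ee_rot: [1.0, 0.001, 0.0, -0.0]
contact_force: [-0.2, -0.9, 0.3]
gripper_width: 51.5
grasp_force: 62.7
```

>>> {"method": "send_rows", "body": {"targets": [{"x": 0, "y": 0, "z": 0.2, "ax": 0, "ay": 0, "az": 0, "gripper": 1}, {"x": 0, "y": 0, "z": 0.2, "ax": 0, "ay": 0, "az": 0, "gripper": 1}]}}

```text
clock: 17.5
position: [501.1, 153.2, 97.5]
ee_rot: [1.0, 0.0, 0.0, -0.0]
contact_force: [0.3, -0.5, 0.2]
gripper_width: 51.2
grasp_force: 62.7
```

>>> {"method": "send_rows", "body": {"targets": [{"x": 0, "y": 0, "z": 0.2, "ax": 0, "ay": 0, "az": 0, "gripper": 1}, {"x": 0, "y": 0, "z": 0.2, "ax": 0, "ay": 0, "az": 0, "gripper": 1}, {"x": 0, "y": 0, "z": 0.2, "ax": 0, "ay": 0, "az": 0, "gripper": 1}]}}

```text
clock: 17.75
position: [501.4, 152.6, 92.2]
ee_rot: [1.0, 0.001, 0.0, 0.0]
contact_force: [-1.4, -2.7, 8.1]
gripper_width: 51.0
grasp_force: 63.5
```

>>> {"method": "send_rows", "body": {"targets": [{"x": 0, "y": 0, "z": 0.2, "ax": 0, "ay": 0, "az": 0, "gripper": 1}, {"x": 0, "y": 0, "z": 0.2, "ax": 0, "ay": 0, "az": 0, "gripper": 1}, {"x": 0, "y": 0, "z": 0.2, "ax": 0, "ay": 0, "az": 0, "gripper": 1}]}}

```text
clock: 18.0
position: [501.2, 152.6, 86.1]
ee_rot: [1.0, 0.0, 0.0, 0.0]
contact_force: [-0.6, -3.0, 6.4]
gripper_width: 51.4
grasp_force: 63.4
```

>>> {"method": "send_rows", "body": {"targets": [{"x": 0, "y": 0, "z": 0.15, "ax": 0, "ay": 0, "az": 0, "gripper": 1}, {"x": 0, "y": 0, "z": 0.15, "ax": 0, "ay": 0, "az": 0, "gripper": 1}, {"x": 0, "y": 0, "z": 0.15, "ax": 0, "ay": 0, "az": 0, "gripper": 1}, {"x": 0, "y": 0, "z": 0.15, "ax": 0, "ay": 0, "az": 0, "gripper": 1}]}}

```text
clock: 18.33
position: [501.4, 152.6, 80.8]
ee_rot: [1.0, 0.001, 0.0, 0.0]
contact_force: [-1.4, -2.6, 7.3]
gripper_width: 51.4
grasp_force: 63.4
```

>>> {"method": "send_rows", "body": {"targets": [{"x": 0, "y": 0, "z": 0.12, "ax": 0, "ay": 0, "az": 0, "gripper": 1}, {"x": 0, "y": 0, "z": 0.12, "ax": 0, "ay": 0, "az": 0, "gripper": 1}, {"x": 0, "y": 0, "z": 0.12, "ax": 0, "ay": 0, "az": 0, "gripper": 1}]}}

```text
clock: 18.58
position: [501.4, 152.6, 77.1]
ee_rot: [1.0, 0.001, 0.0, 0.0]
contact_force: [-0.2, -3.7, 6.9]
gripper_width: 51.5
grasp_force: 63.3
```

>>> {"method": "send_rows", "body": {"targets": [{"x": 0, "y": 0, "z": 0.08, "ax": 0, "ay": 0, "az": 0, "gripper": 1}, {"x": 0, "y": 0, "z": 0.08, "ax": 0, "ay": 0, "az": 0, "gripper": 1}, {"x": 0, "y": 0, "z": 0.08, "ax": 0, "ay": 0, "az": 0, "gripper": 1}]}}

```text
clock: 18.83
position: [501.2, 152.6, 74.1]
ee_rot: [1.0, 0.0, 0.0, 0.0]
contact_force: [0.1, -3.1, 6.7]
gripper_width: 51.4
grasp_force: 63.4
```

>>> {"method": "send_rows", "body": {"targets": [{"x": 0, "y": 0, "z": 0.06, "ax": 0, "ay": 0, "az": 0, "gripper": 1}, {"x": 0, "y": 0, "z": 0.06, "ax": 0, "ay": 0, "az": 0, "gripper": 1}]}}

```text
clock: 19.0
position: [501.2, 152.7, 72.9]
ee_rot: [1.0, 0.0, 0.0, 0.0]
contact_force: [-1.4, -3.2, 6.0]
gripper_width: 51.8
grasp_force: 63.4
```

>>> {"method": "send_rows", "body": {"targets": [{"x": 0, "y": 0, "z": 0.06, "ax": 0, "ay": 0, "az": 0, "gripper": 1}, {"x": 0, "y": 0, "z": 0.05, "ax": 0, "ay": 0, "az": 0, "gripper": 1}]}}

```text
clock: 19.17
position: [501.2, 152.6, 71.8]
ee_rot: [1.0, 0.0, 0.0, 0.0]
contact_force: [-0.9, -3.2, 5.7]
gripper_width: 51.4
grasp_force: 63.4
```

>>> {"method": "send_rows", "body": {"targets": [{"x": 0, "y": 0, "z": 0.05, "ax": 0, "ay": 0, "az": 0, "gripper": 1}, {"x": 0, "y": 0, "z": 0.03, "ax": 0, "ay": 0, "az": 0, "gripper": 1}]}}

```text
clock: 19.33
position: [501.2, 152.6, 71.0]
ee_rot: [1.0, 0.0, 0.0, 0.0]
contact_force: [-0.2, -3.2, 6.1]
gripper_width: 51.5
grasp_force: 63.4
```

>>> {"method": "send_rows", "body": {"targets": [{"x": 0, "y": 0, "z": 0.05, "ax": 0, "ay": 0, "az": 0, "gripper": 1}, {"x": 0, "y": 0, "z": 0.03, "ax": 0, "ay": 0, "az": 0, "gripper": 1}]}}

```text
clock: 19.5
position: [501.3, 152.6, 70.4]
ee_rot: [1.0, 0.0, 0.0, 0.0]
contact_force: [-1.7, -3.5, 8.5]
gripper_width: 51.2
grasp_force: 63.5
```

>>> {"method": "send_rows", "body": {"targets": [{"x": 0, "y": 0, "z": 0.04, "ax": 0, "ay": 0, "az": 0, "gripper": 1}, {"x": 0, "y": 0, "z": 0, "ax": 0, "ay": 0, "az": 0, "gripper": 1}]}}

```text
clock: 19.67
position: [501.3, 152.6, 70.2]
ee_rot: [1.0, 0.001, 0.0, 0.0]
contact_force: [-1.9, -3.4, 7.7]
gripper_width: 51.2
grasp_force: 64.8
```

>>> {"method": "send_rows", "body": {"targets": [{"x": 0, "y": 0, "z": 0.05, "ax": 0, "ay": 0, "az": 0, "gripper": 1}, {"x": 0, "y": 0, "z": 0, "ax": 0, "ay": 0, "az": 0, "gripper": 1}]}}

```text
clock: 19.83
position: [501.3, 152.6, 70.1]
ee_rot: [1.0, 0.001, 0.0, 0.0]
contact_force: [-2.1, -3.3, 10.2]
gripper_width: 51.2
grasp_force: 66.2
```

>>> {"method": "send_rows", "body": {"targets": [{"x": 0, "y": 0, "z": 0.05, "ax": 0, "ay": 0, "az": 0, "gripper": 1}, {"x": 0, "y": 0, "z": 0, "ax": 0, "ay": 0, "az": 0, "gripper": 1}]}}

```text
clock: 20.0
position: [501.3, 152.6, 70.0]
ee_rot: [1.0, 0.001, 0.0, 0.0]
contact_force: [-3.4, -3.6, 12.2]
gripper_width: 50.9
grasp_force: 67.5
```

>>> {"method": "send_rows", "body": {"targets": [{"x": 0, "y": 0, "z": 0.06, "ax": 0, "ay": 0, "az": 0, "gripper": 1}, {"x": 0, "y": 0, "z": 0, "ax": 0, "ay": 0, "az": 0, "gripper": 1}, {"x": 0, "y": 0, "z": 0, "ax": 0, "ay": 0, "az": 0, "gripper": 1}]}}

```text
clock: 20.25
position: [501.4, 152.6, 69.8]
ee_rot: [1.0, 0.001, 0.0, 0.0]
contact_force: [-5.4, -3.9, 16.0]
gripper_width: 51.4
grasp_force: 69.0
```

```bash
python3 - <<'E'
from h import *
s,m,p,d=snap('w15')
P=cloud(m,d);P[d==0]=np.nan;L=(P-s['position'])*[1,-1,-1];topface(L,p,27)
r=np.hypot(P[...,0]-500,P[...,1]-152.5)
for z,a,b in((84.5,13,26),(72.5,29,32)):
    k=(abs(P[...,2]-z)<4)&(r>a)&(r<b);print(z,k.sum(),np.median(P[k][:,2]))
    A=np.c_[P[k][:,:2]-[500,152],np.ones(k.sum())];print(np.linalg.lstsq(A,P[k][:,2],rcond=None)[0].round(3))
E
```

```text
w15 20.25 [501.4 152.6  69.8] [-5.4 -3.9 16. ] 51.4
top z -14.2 outer/inner x,y,r [[-1.31, -0.92, 26.2], [-6.76, -0.42, 14.44]]
84.5 6396 84.32135326650254
[-6.0000e-03  2.0000e-03  8.4327e+01]
72.5 1059 72.16839639602338
[-3.0000e-03  9.0000e-03  7.2179e+01]
```

Medium top lies 12.1 mm above the large top: home. Releasing, rising, moving to the small ring.

>>> {"method": "send_rows", "body": {"targets": [{"x": 0, "y": 0, "z": -0.08, "ax": 0, "ay": 0, "az": 0, "gripper": 1}, {"x": 0, "y": 0, "z": 0, "ax": 0, "ay": 0, "az": 0, "gripper": 0.3}, {"x": 0, "y": 0, "z": 0, "ax": 0, "ay": 0, "az": 0, "gripper": -0.5}, {"x": 0, "y": 0, "z": 0, "ax": 0, "ay": 0, "az": 0, "gripper": -1}, {"x": 0, "y": 0, "z": 0, "ax": 0, "ay": 0, "az": 0, "gripper": -1}]}}

```text
clock: 20.72
position: [501.1, 153.4, 68.1]
ee_rot: [1.0, 0.0, 0.0, -0.0]
contact_force: [-0.7, -0.0, 0.4]
gripper_width: 84.2
grasp_force: 0.0
```

>>> {"method": "send_rows", "body": {"targets": [{"x": 0, "y": 0, "z": 0, "ax": 0, "ay": 0, "az": 0, "gripper": -1}, {"x": 0, "y": 0, "z": -0.5, "ax": 0, "ay": 0, "az": 0, "gripper": -1}, {"x": 0, "y": 0, "z": -1.5, "ax": 0, "ay": 0, "az": 0, "gripper": -1}, {"x": 0, "y": 0, "z": -2.5, "ax": 0, "ay": 0, "az": 0, "gripper": -1}, {"x": 0, "y": 0, "z": -2.0, "ax": 0, "ay": 0, "az": 0, "gripper": -1}]}}

```text
clock: 21.13
position: [501.2, 153.2, 134.6]
ee_rot: [1.0, 0.001, -0.0, 0.0]
contact_force: [1.0, 0.3, -0.1]
gripper_width: 85.6
grasp_force: 0.0
```

```bash
python3 - <<'E'
from h import *
s,m,p,d=snap('w16')
P=cloud(m,d);P[d==0]=np.nan
r=np.hypot(P[...,0]-500,P[...,1]-152.5)
for z,a,b in((84.5,13,26),(72.5,29,32)):
    k=(abs(P[...,2]-z)<4)&(r>a)&(r<b);print(z,k.sum(),np.median(P[k][:,2]))
    A=np.c_[P[k][:,:2]-[500,152],np.ones(k.sum())];print(np.linalg.lstsq(A,P[k][:,2],rcond=None)[0].round(3))
E
```

```text
w16 21.1333 [501.2 153.2 134.6] [ 1.   0.3 -0.1] 85.6
84.5 3435 84.6506032204436
[-2.0000e-03 -0.0000e+00  8.4633e+01]
72.5 852 72.31733189693719
[-4.0000e-03  6.0000e-03  7.2361e+01]
```

>>> {"method": "send_rows", "body": {"targets": [{"x": 0, "y": 3.0, "z": 0, "ax": 0, "ay": 0, "az": 0, "gripper": -1}, {"x": 0.2, "y": 3.7, "z": 0, "ax": 0, "ay": 0, "az": 0, "gripper": -1}, {"x": 0.3, "y": 3.7, "z": 0, "ax": 0, "ay": 0, "az": 0, "gripper": -1}, {"x": 0.3, "y": 3.7, "z": 1.0, "ax": 0, "ay": 0, "az": 0, "gripper": -1}, {"x": 0.3, "y": 3.6, "z": 2.0, "ax": 0, "ay": 0, "az": 0, "gripper": -1}]}}

```text
clock: 21.6
position: [514.2, -24.9, 105.7]
ee_rot: [1.0, 0.001, 0.003, -0.001]
contact_force: [0.7, 1.3, 0.4]
gripper_width: 85.5
grasp_force: 0.0
```

>>> {"method": "send_rows", "body": {"targets": [{"x": 0.2, "y": 2.3, "z": 3.0, "ax": 0, "ay": 0, "az": 0, "gripper": -1}, {"x": 0, "y": 1.3, "z": 2.0, "ax": 0, "ay": 0, "az": 0, "gripper": -1}, {"x": 0, "y": 0, "z": 1.0, "ax": 0, "ay": 0, "az": 0, "gripper": -1}, {"x": 0, "y": 0, "z": 0, "ax": 0, "ay": 0, "az": 0, "gripper": -1}, {"x": 0, "y": 0, "z": 0, "ax": 0, "ay": 0, "az": 0, "gripper": -1}]}}

```text
clock: 22.02
position: [514.7, -59.5, 43.6]
ee_rot: [1.0, 0.001, -0.0, 0.0]
contact_force: [0.6, 0.2, 0.3]
gripper_width: 85.2
grasp_force: 0.0
```

```bash
python3 - <<'E'
from h import *
s,m,p,d=snap('w17')
P=cloud(m,d);P[d==0]=np.nan;L=(P-s['position'])*[1,-1,-1]
for e,b,k in ringpix(p): print(np.round(e[0],1),b,np.nanmedian(P[k],0).round(1)); z=np.nanmedian(L[k],0); topface(L,p,21,z[0],z[1])
E
```

```text
w17 22.0167 [514.7 -59.5  43.6] [0.6 0.2 0.3] 85.2
[96.4 58.8] [60, 23, 76, 71, 3617] [603.1  15.9  23.7]
top z 19.9 outer/inner x,y,r [[88.61, -77.77, 14.67]]
[254.6 219.5] [220, 186, 70, 67, 2711] [517.7 -60.   11.2]
top z 32.5 outer/inner x,y,r [[1.61, 0.81, 20.16], [1.57, 0.83, 11.03]]
```

>>> {"method": "send_rows", "body": {"targets": [{"x": 0.19, "y": 0.18, "z": 1.5, "ax": 0, "ay": 0, "az": 0, "gripper": -1}, {"x": 0, "y": 0, "z": 1.7, "ax": 0, "ay": 0, "az": 0, "gripper": -1}, {"x": 0, "y": 0, "z": 1.5, "ax": 0, "ay": 0, "az": 0, "gripper": -1}, {"x": 0, "y": 0, "z": 0, "ax": 0, "ay": 0, "az": 0, "gripper": -0.5}, {"x": 0, "y": 0, "z": 0, "ax": 0, "ay": 0, "az": 0, "gripper": -0.1}]}}

```text
clock: 22.48
position: [516.9, -60.8, -2.6]
ee_rot: [1.0, 0.001, 0.001, 0.0]
contact_force: [0.3, -0.1, 0.7]
gripper_width: 64.1
grasp_force: 0.0
```

>>> {"method": "send_rows", "body": {"targets": [{"x": 0, "y": 0, "z": 0, "ax": 0, "ay": 0, "az": 0, "gripper": -0.05}, {"x": 0, "y": 0, "z": 0, "ax": 0, "ay": 0, "az": 0, "gripper": 1}, {"x": 0, "y": 0, "z": 0, "ax": 0, "ay": 0, "az": 0, "gripper": 1}, {"x": 0, "y": 0, "z": 0, "ax": 0, "ay": 0, "az": 0, "gripper": 1}]}}

```text
clock: 22.82
position: [517.8, -61.2, -1.2]
ee_rot: [1.0, 0.001, 0.002, -0.0]
contact_force: [-0.5, 1.1, 6.1]
gripper_width: 39.4
grasp_force: 62.6
```

>>> {"method": "send_rows", "body": {"targets": [{"x": 0, "y": 0, "z": 0, "ax": 0, "ay": 0, "az": 0, "gripper": 1}, {"x": 0, "y": 0, "z": -1.0, "ax": 0, "ay": 0, "az": 0, "gripper": 1}, {"x": 0, "y": 0, "z": -3.0, "ax": 0, "ay": 0, "az": 0, "gripper": 1}, {"x": 0, "y": 0, "z": -3.0, "ax": 0, "ay": 0, "az": 0, "gripper": 1}]}}

```text
clock: 23.15
position: [515.4, -61.8, 67.6]
ee_rot: [1.0, 0.0, -0.001, 0.0]
contact_force: [1.2, -0.3, 0.1]
gripper_width: 39.5
grasp_force: 60.5
```

>>> {"method": "send_rows", "body": {"targets": [{"x": -0.5, "y": -1.5, "z": -3.0, "ax": 0, "ay": 0, "az": 0, "gripper": 1}, {"x": -1.0, "y": -3.5, "z": -2.5, "ax": 0, "ay": 0, "az": 0, "gripper": 1}, {"x": -1.3, "y": -3.5, "z": -1.0, "ax": 0, "ay": 0, "az": 0, "gripper": 1}, {"x": -1.3, "y": -3.5, "z": 0, "ax": 0, "ay": 0, "az": 0, "gripper": 1}, {"x": -1.3, "y": -3.5, "z": 0, "ax": 0, "ay": 0, "az": 0, "gripper": 1}]}}

```text
clock: 23.57
position: [462.5, 92.9, 132.7]
ee_rot: [1.0, -0.0, 0.002, -0.001]
contact_force: [-0.4, 0.5, -1.3]
gripper_width: 39.0
grasp_force: 60.5
```

>>> {"method": "send_rows", "body": {"targets": [{"x": -1.2, "y": -3.5, "z": 0, "ax": 0, "ay": 0, "az": 0, "gripper": 1}, {"x": -1.0, "y": -2.2, "z": 0, "ax": 0, "ay": 0, "az": 0, "gripper": 1}, {"x": 0, "y": 0, "z": 0, "ax": 0, "ay": 0, "az": 0, "gripper": 1}, {"x": 0, "y": 0, "z": 0, "ax": 0, "ay": 0, "az": 0, "gripper": 1}, {"x": 0, "y": 0, "z": 0, "ax": 0, "ay": 0, "az": 0, "gripper": 1}]}}

```text
clock: 23.98
position: [440.6, 148.2, 130.9]
ee_rot: [1.0, 0.001, 0.0, -0.0]
contact_force: [-0.4, -0.3, -0.1]
gripper_width: 39.5
grasp_force: 60.5
```

```bash
python3 - <<'E'
from h import *
both('w18',21)
f=np.load('pics/w18.npz');m=dict(arm.camera_model('wrist'),cam_to_world=f['T'])
P=cloud(m,f['d']);P[f['d']==0]=np.nan;L=(P-f['pos'])*[1,-1,-1]
r=np.hypot(P[...,0]-500,P[...,1]-152.5)
for n,k in(('large',(r<38)&(abs(P[...,2]-72.5)<1.3)),('med',(r<38)&(abs(P[...,2]-84.6)<1.3)),('tip',(r<13)&(P[...,2]>106)&(P[...,2]<112)&(L[...,0]>30))):
    c=max(cv2.findContours(k.astype(np.uint8),0,1)[0],key=len)[:,0];q=L[c[:,1],c[:,0]]
    print(n,least_squares(lambda a:np.hypot(q[:,0]-a[0],q[:,1]-a[1])-a[2],[60,-4,20],loss='soft_l1',f_scale=.5).x.round(2))
E
```

```text
w18 23.9833 [440.6 148.2 130.9] [-0.4 -0.3 -0.1] 39.5
top z -12.4 outer/inner x,y,r [[-1.15, -0.98, 20.15], [-1.1, -0.94, 10.97]]
arbor 1016 [58.9 -4.9 26.5] [19.3 19.3  9.2] 227 263 103 140
plate [58.44 -5.09 38.76]
large [59.21 -5.07 32.04]
med [59.03 -5.29 26.09]
tip [58.84 -4.57  6.25]
```

View pics/w18.png

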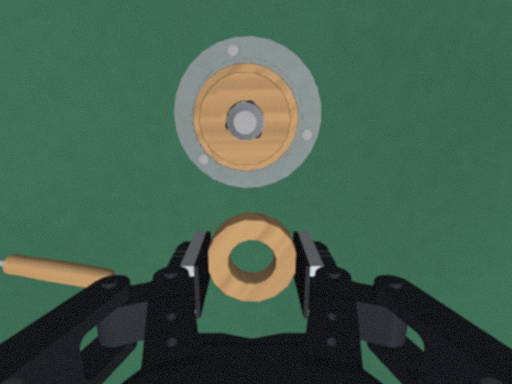

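Small ring held at (252,257), both rings flat and concentric on the arbor (tip at (245,122)). Moving over and down.

>>> {"method": "send_rows", "body": {"targets": [{"x": 2.0, "y": -0.11, "z": 0, "ax": 0, "ay": 0, "az": 0, "gripper": 1}, {"x": 2.0, "y": -0.11, "z": 0, "ax": 0, "ay": 0, "az": 0, "gripper": 1}, {"x": 1.98, "y": -0.11, "z": 0, "ax": 0, "ay": 0, "az": 0, "gripper": 1}, {"x": 0, "y": 0, "z": 0, "ax": 0, "ay": 0, "az": 0, "gripper": 1}, {"x": 0, "y": 0, "z": 0, "ax": 0, "ay": 0, "az": 0, "gripper": 1}]}}

```text
clock: 24.45
position: [501.0, 150.3, 129.7]
ee_rot: [1.0, -0.001, -0.0, 0.0]
contact_force: [0.6, 0.6, -1.2]
gripper_width: 39.5
grasp_force: 60.5
```

>>> {"method": "send_rows", "body": {"targets": [{"x": 0, "y": 0, "z": 0.8, "ax": 0, "ay": 0, "az": 0, "gripper": 1}, {"x": 0, "y": 0, "z": 0.7, "ax": 0, "ay": 0, "az": 0, "gripper": 1}, {"x": 0, "y": 0, "z": 0.5, "ax": 0, "ay": 0, "az": 0, "gripper": 1}, {"x": 0, "y": 0, "z": 0.2, "ax": 0, "ay": 0, "az": 0, "gripper": 1}, {"x": 0, "y": 0, "z": 0.2, "ax": 0, "ay": 0, "az": 0, "gripper": 1}]}}

```text
clock: 24.87
position: [499.8, 151.5, 105.5]
ee_rot: [1.0, 0.001, -0.0, 0.0]
contact_force: [0.6, -0.2, -0.5]
gripper_width: 39.2
grasp_force: 60.5
```

>>> {"method": "send_rows", "body": {"targets": [{"x": 0, "y": 0, "z": 0.2, "ax": 0, "ay": 0, "az": 0, "gripper": 1}, {"x": 0, "y": 0, "z": 0.2, "ax": 0, "ay": 0, "az": 0, "gripper": 1}, {"x": 0, "y": 0, "z": 0.2, "ax": 0, "ay": 0, "az": 0, "gripper": 1}]}}

```text
clock: 25.12
position: [500.4, 151.8, 100.1]
ee_rot: [1.0, 0.001, 0.0, -0.0]
contact_force: [1.0, -0.5, 0.3]
gripper_width: 39.6
grasp_force: 60.5
```

>>> {"method": "send_rows", "body": {"targets": [{"x": 0, "y": 0, "z": 0.15, "ax": 0, "ay": 0, "az": 0, "gripper": 1}, {"x": 0, "y": 0, "z": 0.15, "ax": 0, "ay": 0, "az": 0, "gripper": 1}]}}

```text
clock: 25.28
position: [500.4, 151.7, 97.0]
ee_rot: [1.0, 0.0, 0.0, -0.0]
contact_force: [0.3, 0.2, -0.5]
gripper_width: 39.6
grasp_force: 60.5
```

>>> {"method": "send_rows", "body": {"targets": [{"x": 0, "y": 0, "z": 0.15, "ax": 0, "ay": 0, "az": 0, "gripper": 1}, {"x": 0, "y": 0, "z": 0.15, "ax": 0, "ay": 0, "az": 0, "gripper": 1}, {"x": 0, "y": 0, "z": 0.15, "ax": 0, "ay": 0, "az": 0, "gripper": 1}]}}

```text
clock: 25.53
position: [501.3, 152.0, 93.7]
ee_rot: [1.0, 0.001, 0.001, -0.0]
contact_force: [0.2, -0.4, 2.6]
gripper_width: 39.3
grasp_force: 60.7
```

>>> {"method": "send_rows", "body": {"targets": [{"x": 0, "y": 0, "z": 0.12, "ax": 0, "ay": 0, "az": 0, "gripper": 1}, {"x": 0, "y": 0, "z": 0.12, "ax": 0, "ay": 0, "az": 0, "gripper": 1}, {"x": 0, "y": 0, "z": 0.1, "ax": 0, "ay": 0, "az": 0, "gripper": 1}]}}

```text
clock: 25.78
position: [501.0, 151.9, 89.7]
ee_rot: [1.0, 0.001, 0.001, -0.0]
contact_force: [0.5, 0.8, 4.3]
gripper_width: 39.5
grasp_force: 60.9
```

>>> {"method": "send_rows", "body": {"targets": [{"x": 0, "y": 0, "z": 0.06, "ax": 0, "ay": 0, "az": 0, "gripper": 1}, {"x": 0, "y": 0, "z": 0.06, "ax": 0, "ay": 0, "az": 0, "gripper": 1}]}}

```text
clock: 25.95
position: [500.9, 151.9, 88.3]
ee_rot: [1.0, 0.0, 0.001, -0.0]
contact_force: [0.7, 0.6, 4.5]
gripper_width: 39.6
grasp_force: 60.9
```

>>> {"method": "send_rows", "body": {"targets": [{"x": 0, "y": 0, "z": 0.05, "ax": 0, "ay": 0, "az": 0, "gripper": 1}, {"x": 0, "y": 0, "z": 0.05, "ax": 0, "ay": 0, "az": 0, "gripper": 1}]}}

```text
clock: 26.12
position: [500.7, 151.8, 87.1]
ee_rot: [1.0, 0.0, 0.0, -0.0]
contact_force: [0.9, 0.7, 3.9]
gripper_width: 39.3
grasp_force: 60.9
```

>>> {"method": "send_rows", "body": {"targets": [{"x": 0, "y": 0, "z": 0.05, "ax": 0, "ay": 0, "az": 0, "gripper": 1}, {"x": 0, "y": 0, "z": 0.05, "ax": 0, "ay": 0, "az": 0, "gripper": 1}]}}

```text
clock: 26.28
position: [500.6, 151.7, 86.0]
ee_rot: [1.0, 0.0, 0.0, -0.0]
contact_force: [1.3, 0.9, 4.8]
gripper_width: 39.6
grasp_force: 60.9
```

>>> {"method": "send_rows", "body": {"targets": [{"x": 0, "y": 0, "z": 0.05, "ax": 0, "ay": 0, "az": 0, "gripper": 1}, {"x": 0, "y": 0, "z": 0.03, "ax": 0, "ay": 0, "az": 0, "gripper": 1}]}}

```text
clock: 26.45
position: [500.5, 151.7, 85.2]
ee_rot: [1.0, 0.0, 0.0, -0.0]
contact_force: [0.4, 1.2, 5.5]
gripper_width: 39.0
grasp_force: 61.0
```

>>> {"method": "send_rows", "body": {"targets": [{"x": 0, "y": 0, "z": 0.05, "ax": 0, "ay": 0, "az": 0, "gripper": 1}, {"x": 0, "y": 0, "z": 0, "ax": 0, "ay": 0, "az": 0, "gripper": 1}]}}

```text
clock: 26.62
position: [500.5, 151.7, 84.7]
ee_rot: [1.0, 0.0, 0.0, -0.0]
contact_force: [1.4, 0.9, 5.0]
gripper_width: 39.5
grasp_force: 60.9
```

>>> {"method": "send_rows", "body": {"targets": [{"x": 0, "y": 0, "z": 0.05, "ax": 0, "ay": 0, "az": 0, "gripper": 1}, {"x": 0, "y": 0, "z": 0, "ax": 0, "ay": 0, "az": 0, "gripper": 1}]}}

```text
clock: 26.78
position: [500.6, 151.7, 84.3]
ee_rot: [1.0, 0.0, 0.0, -0.0]
contact_force: [1.4, 0.9, 4.6]
gripper_width: 39.6
grasp_force: 61.0
```

>>> {"method": "send_rows", "body": {"targets": [{"x": 0, "y": 0, "z": 0.05, "ax": 0, "ay": 0, "az": 0, "gripper": 1}, {"x": 0, "y": 0, "z": 0, "ax": 0, "ay": 0, "az": 0, "gripper": 1}]}}

```text
clock: 26.95
position: [500.6, 151.8, 84.1]
ee_rot: [1.0, 0.0, 0.0, -0.0]
contact_force: [1.2, -0.3, 6.0]
gripper_width: 39.5
grasp_force: 62.2
```

>>> {"method": "send_rows", "body": {"targets": [{"x": 0, "y": 0, "z": 0.05, "ax": 0, "ay": 0, "az": 0, "gripper": 1}, {"x": 0, "y": 0, "z": 0, "ax": 0, "ay": 0, "az": 0, "gripper": 1}]}}

```text
clock: 27.12
position: [500.6, 151.7, 83.9]
ee_rot: [1.0, 0.001, 0.0, -0.0]
contact_force: [-0.1, -1.0, 8.5]
gripper_width: 39.9
grasp_force: 63.1
```

Contact begins; pressing on in 0.5 mm steps towards about 15 N.

>>> {"method": "send_rows", "body": {"targets": [{"x": 0, "y": 0, "z": 0.05, "ax": 0, "ay": 0, "az": 0, "gripper": 1}, {"x": 0, "y": 0, "z": 0, "ax": 0, "ay": 0, "az": 0, "gripper": 1}]}}

```text
clock: 27.28
position: [500.7, 151.7, 83.9]
ee_rot: [1.0, 0.001, 0.0, -0.0]
contact_force: [-1.0, -0.1, 12.5]
gripper_width: 39.2
grasp_force: 64.5
```

>>> {"method": "send_rows", "body": {"targets": [{"x": 0, "y": 0, "z": 0.05, "ax": 0, "ay": 0, "az": 0, "gripper": 1}, {"x": 0, "y": 0, "z": 0, "ax": 0, "ay": 0, "az": 0, "gripper": 1}]}}

```text
clock: 27.45
position: [500.7, 151.7, 83.8]
ee_rot: [1.0, 0.001, 0.001, 0.0]
contact_force: [-1.6, -0.4, 14.1]
gripper_width: 39.2
grasp_force: 65.9
```

```bash
cat > chk.py <<'E'
from h import *
import sys
s,m,p,d=snap(sys.argv[1])
P=cloud(m,d);P[d==0]=np.nan;r=np.hypot(P[...,0]-500,P[...,1]-152.5)
for z,a,b in((96.5,13,20),(84.5,22.5,26),(72.5,29,32)):
    k=(abs(P[...,2]-z)<4)&(r>a)&(r<b);A=np.c_[P[k][:,:2]-[500,152],np.ones(k.sum())];print(z,k.sum(),np.median(P[k][:,2]),np.linalg.lstsq(A,P[k][:,2],rcond=None)[0].round(3))
E
python3 chk.py w19
```

```text
w19 27.45 [500.7 151.7  83.8] [-1.6 -0.4 14.1] 39.2
96.5 3335 96.40516246846255 [-1.1000e-02  1.0000e-03  9.6382e+01]
84.5 892 84.20392360512794 [-2.2000e-02  1.5000e-02  8.4552e+01]
72.5 1027 72.21827949125631 [-5.0000e-03  6.0000e-03  7.2278e+01]
```

Spacing is 12.2 and 12.0 mm, so the stack is home. Releasing and backing off.

>>> {"method": "send_rows", "body": {"targets": [{"x": 0, "y": 0, "z": -0.08, "ax": 0, "ay": 0, "az": 0, "gripper": 1}, {"x": 0, "y": 0, "z": 0, "ax": 0, "ay": 0, "az": 0, "gripper": 0.5}, {"x": 0, "y": 0, "z": 0, "ax": 0, "ay": 0, "az": 0, "gripper": -0.3}, {"x": 0, "y": 0, "z": 0, "ax": 0, "ay": 0, "az": 0, "gripper": -1}, {"x": 0, "y": 0, "z": 0, "ax": 0, "ay": 0, "az": 0, "gripper": -1}]}}

```text
clock: 27.92
position: [498.9, 150.9, 81.8]
ee_rot: [1.0, -0.0, -0.002, 0.001]
contact_force: [-0.0, -0.8, -0.5]
gripper_width: 73.9
grasp_force: 0.0
```

>>> {"method": "send_rows", "body": {"targets": [{"x": 0, "y": 0, "z": 0, "ax": 0, "ay": 0, "az": 0, "gripper": -1}, {"x": 0, "y": 0, "z": -0.5, "ax": 0, "ay": 0, "az": 0, "gripper": -1}, {"x": 0, "y": 0, "z": -1.5, "ax": 0, "ay": 0, "az": 0, "gripper": -1}, {"x": 0, "y": 0, "z": -3.0, "ax": 0, "ay": 0, "az": 0, "gripper": -1}, {"x": 0, "y": 0, "z": -3.0, "ax": 0, "ay": 0, "az": 0, "gripper": -1}]}}

```text
clock: 28.33
position: [499.4, 151.0, 163.0]
ee_rot: [1.0, 0.0, -0.002, 0.001]
contact_force: [0.7, 0.6, -0.5]
gripper_width: 85.3
grasp_force: 0.0
```

>>> {"method": "send_rows", "body": {"targets": [{"x": 0, "y": 0, "z": 0, "ax": 0, "ay": 0, "az": 0, "gripper": -1}, {"x": 0, "y": 0, "z": 0, "ax": 0, "ay": 0, "az": 0, "gripper": -1}, {"x": 0, "y": 0, "z": 0, "ax": 0, "ay": 0, "az": 0, "gripper": -1}]}}

```text
clock: 28.58
position: [499.7, 151.4, 162.7]
ee_rot: [1.0, 0.0, -0.0, -0.0]
contact_force: [0.1, -0.0, -0.6]
gripper_width: 85.1
grasp_force: 0.0
```

```bash
python3 chk.py w20
```

```text
w20 28.5833 [499.7 151.4 162.7] [ 0.1 -0.  -0.6] 85.1
96.5 1467 96.60090396298395 [-1.1000e-02  6.0000e-03  9.6594e+01]
84.5 717 84.36219749740181 [-1.0000e-03  8.0000e-03  8.4306e+01]
72.5 743 72.41666939355474 [-3.0000e-03  6.0000e-03  7.2409e+01]
```

```bash
python3 -c "
from bench import arm
print(arm.job_done())"
```

```text
the job is handed in; nothing more can be done
None
```

I handed the job in at about 29 s: large, medium and small rings are on the arbor, flat, with tops 12.0 and 12.2 mm apart by the wrist camera. The highest push I read was 17 N, the gripper is clear of the stack, and the hand-in gave no verdict.

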